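# Turn the drying display base with the spatula

## Task

The round wooden display base on the drying board is dry on top but still tacky: take the cranked spatula from its rest and use it to turn the base over, so that it ends upside down, lying flat on the raised half of the drying board. Keep fingers and gripper off the base itself, then lay the spatula back in its rest the way it lay before and let go, leaving everything else on the table where it is.

Things in the scene. Friction and masses are not known exactly. Their poses are not given: they have to be found in the camera images.
- disc: the round display base: flat dark-wood disc, 110 mm diameter, 8 mm thick, about 60 g; a groove ring on its upper face, a recess (80 mm wide, 2.5 mm deep, brass dot in it) in its lower face. Origin: centre of the face that is down at the start; z axis points up at the start and must point down at the end. It starts on the slats of the low half of the board, its rim 1 to 8 mm from the step
- disc_mid (a point): the centre of the display base, midway through its thickness
- board: the drying board, fixed to the table, 264 mm long (x), 130 mm wide (y). Origin: centre of its underside; x axis from the low slatted half to the raised half. Raised half, x = +5 to +124 mm: flat top 28 mm above the table. It begins with an upright step face (16 mm above the low floor, 6 mm above the slats) and ends in a fence, x = +124 to +132 mm, top at 38 mm. Low half: see board_mouth
- board_mouth (a point): middle of the low half's open end, on its floor (board x = -132 mm, z = 12 mm). The low half, x = -132 to +5 mm, is a floor 12 mm above the table with two slats along x, 8 mm wide, centred at y = -40 and +40 mm, tops 22 mm above the table; so a gap 10 mm high and 72 mm wide lies under the disc, open at this end
- board_step (a point): middle of the upper edge of the step between the low and the raised half of the board (x = +5 mm, z = 28 mm in the board's frame)
- spatula: the cranked spatula, about 130 g. Origin: on the underside of the wooden handle, at the place to grip; x axis along the handle towards the blade, z up. Handle x = -62 to +53 mm, 22 mm wide (y), 20 mm high (z = 0 to 20 mm), flat sides. The balance point lies about 24 mm ahead of the origin: grip firmly. A thin steel neck goes down from the handle to the blade (see spatula_tip)
- spatula_grip (a point): centre of the handle at the place to grip (10 mm above the body's origin), between the two posts of the rest at the start
- spatula_tip (a point): middle of the blade's front edge, on its underside: 150 mm ahead of the body's origin and 50 mm below it. The flat steel blade is parallel to the handle, spans x = 80 to 150 mm of the body, is 50 mm wide and 2 mm thick; the neck joins it at x = 86 mm
- rest: the tool rest, fixed to the table: base 120 x 60 mm, two posts 12 mm thick with centres at x = -48 and +38 mm, each with a notch: floor 60 mm above the table, 32 mm wide there and wider above, cheeks to 84 mm. Origin: in the base's underside, below the seat; x axis along the handle of the spatula lying in it, towards the blade, which points the same way at the end
- rest_seat (a point): point on the line of the two notch floors, 60 mm above the table, over the origin of the rest: the spatula's origin belongs here, its x axis along that of the rest
- marker: bystander: a felt marker, 124 mm long, 14 mm thick; origin under its middle, on the table
- green_stone: bystander: a green whetstone, 46 x 108 x 22 mm; origin under its centre, on the table
- caliper: bystander: a steel caliper, 73 x 224 x 12 mm; origin under its middle, on the table
- handle_blank: bystander: a pale wooden handle blank, 23 x 118 x 19 mm; origin under its centre, on the table
- dark_blank: bystander: a dark wooden handle blank, 23 x 118 x 19 mm; origin under its centre, on the table

How it is judged (in metres and radians):
On the way, in this order (a step that is already met when the one before it is completed fails the run):
1. the display base is tipped up steeply on the spatula (angle between disc's own z axis and vertical between 0.5 and 2.4 rad and contact force between spatula and disc above 0.03 N), for 0.05 s.
2. the display base lies upside down on the raised half of the board (angle between disc's own z axis and vertical above 3.04 rad and x of disc_mid in the frame of board above 0.012 m and z of disc_mid in the frame of board between 0.026 and 0.038 m and linear speed of disc below 0.03 m/s), for 0.2 s.
At the end, for the whole second after the job is handed in: Base at rest, flat and upside down (0.1 rad) on the raised half, its centre at board x 12 to 100 mm, y within 45 mm, height 26 to 38 mm. Spatula at rest in both notches, blade as before: origin -25 to +20 mm along, 14 mm across, -6 to +8 mm high of the seat; 0.2 rad in line, 0.15 rad upright (angle between disc's own z axis and vertical above 3.04 rad and x of disc_mid in the frame of board between 0.012 and 0.1 m and y of disc_mid in the frame of board between -0.045 and 0.045 m and z of disc_mid in the frame of board between 0.026 and 0.038 m and linear speed of each of disc, spatula below 0.02 m/s and x of spatula in the frame of rest_seat between -0.025 and 0.02 m and y of spatula in the frame of rest_seat between -0.014 and 0.014 m and z of spatula in the frame of rest_seat between -0.006 and 0.008 m and x of spatula_tip in the frame of rest_seat above 0.1 m and angle between the x axis of spatula and the x axis of rest, either way round below 0.2 rad and angle between spatula's own z axis and vertical below 0.15 rad); the robot touches nothing.
It fails at once if the fingers, gripper or arm touch the display base (contact force between any of the fingers, the arm and disc above 0.2 N).
It fails at once if a bystander is moved by more than 30 mm (distance of any of marker, green_stone, caliper, handle_blank, dark_blank from where it was at the start of the episode above 0.03 m).
It also fails if it takes over 48 s, if anything falls off the work surface, if the arm or the gripper's body presses on something with over 40 N, if the wrist force passes 120 N, or if a joint passes its speed limit or range.

## Robot

A 6-joint arm with a two-finger parallel gripper is mounted at the origin on a cart in front of the work surface, level with it; the furniture and walls round the work are solid. World frame = base frame: x ahead of the robot, y to its left, z up, the work surface at z = 0. Lengths are in m, angles in degrees, forces in N, time in s.
With the tool pointing down it reaches from about 0.25 to 0.725 m from the base axis. Payload 9.7 kg.
Tool frame: the origin (TCP) lies on the centre line of the jaws, within the pads' length; the fingertips stand 19 mm ahead of it and the grasp point (between the pads) is the TCP; z points along the fingers, y is the direction in which the jaws open and shut (so a half turn about z gives the same grasp; the last joint's range is limited). The gripper opens to 85 mm and grips with 20 to 120 N. Pads are 22 mm wide; open, the fingers measure 114 mm over their backs; the gripper's body (76 mm by 85 mm) begins 54 mm behind the grasp point. The pads swing forward as they close: fully open they stand 13 mm farther back than shut.
Start: joints at [0, 4.979, 10.078, 95.1, 0, 90], TCP at [0.55, -0, 0.25] pointing down, gripper open.
Joint ranges: [-179.16, 179.16], [-48.56, 103.87], [-65.8, 70.77], [-126.05, 130.52], [-82.76, 87.17], [-180, 180]. Speed limits (degrees/s): [127.2, 127.2, 147.25, 180, 180, 180].

## Interface

Orientations are given as [roll, pitch, yaw] about the fixed x, y, z axes, in that order (R = Rz(yaw) Ry(pitch) Rx(roll)).
In Python, from workcell import bot gives the robot as it stands.
- The arm moves only by the tool servo_tool, never from a script. Its argument "motion" is a list that holds one entry, the list of rows, each a list of 6 numbers: the shift along the tool's x, y, z in mm, then the turn, a rotation vector about the tool's x, y, z in rad. A call has 1 to 5 rows; each row shifts and turns the commanded pose from where the row before left it, along the tool's axes as they then stand; what a row does not reach is not made up. A row lasts 1/10 s, in which the tool goes at most 50 mm and 8.59 degrees, less where a joint would pass 70% of its speed; a pose out of reach is approached as far as the arm can. A call is refused whole if a number of a shift passes 50 or a number of a turn 0.15, either way. A call with a gripper value outside its range is refused whole. "gripper" is the finger opening in mm, from 0 to 85.4, set as the call begins (left out, the last holds). The fingers move at their own pace and stop on an object; "newtons" is the grip in N (left out, the last holds). Time passes only in rows, so rows that do not move let the fingers close. It gives the time, the measured TCP pose, the force and the opening at its end, in the units of the state.
- bot.get_obs(): the state, without advancing time (a new reading comes with each control period).
- bot.camera(name): name is "scene" or "side" or "wrist"; returns a dict with "color" (384x512x3 uint8, red, green, blue), "fx", "fy", "cx", "cy" (pixels), "R" (3x3) and "t" (3): a world point X has camera coordinates R X + t. Camera axes: x right, y down, z forward; pixel columns grow to the right and rows downward; lengths in m; the calibration is good to about 2 mm. A picture is of the moment at which its call begins. There is no depth.
- bot.job_done(): hands the job in, once; it reports no verdict.
Trained networks look in a picture, given as the dict that the camera call returned (one of the last four; its "shot" number tells which), for a name from the list of things; names that differ only in an ending like _2 or _b are one class to them, and where a whole thing is asked for, a point or a joint stands for the part that bears it (a point fixed in the world has none). Each returns a list of dicts, best first, with "confidence" (0 to 1); they miss things now and then, are a little off and sometimes report something else, mostly with a low value. They report only what shows in the picture. A call takes as long as a camera call.
- bot.look_for(picture, label): "rect" ([left, top, width, height] in pixels, round what is visible of it).
The state is a dict: "time": time; "q": joint angles; "qd": joint speeds; "joint_efforts": joint torques, N m; "ee_pos": TCP position; "tcp_rot": TCP orientation; "wrist_force": force on the tool from outside, world axes, zero at the start; "torque": the same for the moment, N m; "opening": finger opening in m.
Only numpy, scipy, OpenCV 4.12 (cv2) and the standard library are available. Lean on these libraries where they do the work, as an engineer would, in place of code of your own. Each camera call takes 0.05 s, during which the arm holds its last target.

## Working session

There is one attempt and no reset: what is moved stays moved. The work goes in short steps, Python scripts to look and compute and a tool call to move; the robot and the scene stay as the last step left them, time stands still between calls to the robot, and variables do not carry over. Pictures are saved under pics/ and viewed, and the job is handed in when it is done.

Besides the shell and the picture viewer there is one more tool, called after "Emit:" as name([rows], argument=value, ...), one row to a line, values as JSON. servo_tool: Moves the arm, as the interface text tells. Its arguments: {"type":"object","properties":{"motion":{"type":"array","items":{"type":"array","items":{"type":"array","items":{"type":"number"}}}},"gripper":{"type":"number"},"newtons":{"type":"number"}},"required":["motion"]}

```bash
mkdir -p pics; ls
cat > h.py <<'E'
from workcell import bot
import numpy as np, cv2
def save(n,c): cv2.imwrite(f'pics/{n}.png',cv2.resize(c['color'][:,:,::-1],(800,600),interpolation=cv2.INTER_CUBIC))
def proj(c,X):
    p=np.array(c['R'])@np.array(X,float)+np.array(c['t']); return np.array([c['fx']*p[0]/p[2]+c['cx'],c['fy']*p[1]/p[2]+c['cy']])
def ray(c,uv):
    R=np.array(c['R']);d=R.T@np.array([(uv[0]-c['cx'])/c['fx'],(uv[1]-c['cy'])/c['fy'],1.]);return -R.T@np.array(c['t']),d
def onz(c,uv,z):
    o,d=ray(c,uv);return o+d*(z-o[2])/d[2]
E
python3 - <<'E'
from h import *
print(bot.get_obs())
for n in ['scene','side','wrist']:
    c=bot.camera(n);save(n+'0',c)
    print(n,c['fx'],c['cx'],c['cy'],np.round(c['R'],3).tolist(),np.round(c['t'],3).tolist(), (-np.array(c['R']).T@np.array(c['t'])).round(3))
    for l in ['disc','board','spatula','rest','marker','green_stone','caliper','handle_blank','dark_blank']:
        r=bot.look_for(c,l); print(l,[(np.round(x['rect'],0).tolist(),round(x['confidence'],2)) for x in r[:2]])
E
```

```text
pics
{'time': 0.0, 'q': array([-2.44414914e-04,  5.01265944e+00,  1.00342796e+01,  9.51017163e+01,
       -1.14453417e-03,  9.00005653e+01]), 'qd': array([-0.01582081,  0.03108268, -0.02457833, -0.07299324, -0.10980098,
       -0.12791615]), 'joint_efforts': array([ 7.68234549e-04, -5.20392072e+01,  4.64802504e+01,  1.63646933e-02,
        2.23589603e-05, -6.77332673e-05]), 'ee_pos': array([ 5.49781837e-01, -7.65887076e-06,  2.49566549e-01]), 'tcp_rot': array([-1.79919904e+02,  1.14532332e-03,  8.99991919e+01]), 'wrist_force': array([-0.11573569,  0.7254956 ,  0.37693251]), 'torque': array([ 0.07967353, -0.0014761 , -0.01156985]), 'opening': 0.08555248427383111}
scene 400.53077949810756 255.35737981774614 191.66909031807361 [[-0.879, -0.476, 0.017], [-0.355, 0.632, -0.688], [0.316, -0.611, -0.725]] [0.476, 0.21, 0.819] [0.234 0.595 0.73 ]
disc [([284.0, 178.0, 46.0, 35.0], 0.79)]
board [([270.0, 139.0, 83.0, 91.0], 0.64)]
spatula [([175.0, 178.0, 61.0, 48.0], 0.72), ([143.0, 275.0, 52.0, 38.0], 0.16)]
rest [([167.0, 183.0, 51.0, 65.0], 0.97)]
marker [([261.0, 131.0, 11.0, 29.0], 0.71
[... 860 characters left out ...]
0], 0.61)]
handle_blank [([220.0, 143.0, 45.0, 12.0], 0.7)]
dark_blank [([224.0, 153.0, 45.0, 13.0], 0.56), ([198.0, 221.0, 112.0, 127.0], 0.24)]
wrist 268.3220432072799 253.41555617562716 192.3511703560538 [[1.0, -0.001, -0.001], [-0.001, -0.964, 0.266], [-0.001, -0.266, -0.964]] [-0.549, -0.034, 0.38] [0.55  0.068 0.375]
disc [([122.0, 167.0, 88.0, 77.0], 0.56)]
board [([121.0, 154.0, 102.0, 176.0], 0.72)]
spatula [([293.0, 2.0, 49.0, 176.0], 0.84)]
rest [([290.0, 0.0, 64.0, 109.0], 0.95)]
marker [([273.0, 251.0, 30.0, 60.0], 0.94)]
green_stone [([291.0, 196.0, 79.0, 37.0], 0.93)]
caliper [([112.0, 0.0, 23.0, 98.0], 0.94), ([121.0, 152.0, 101.0, 176.0], 0.46)]
handle_blank []
dark_blank []
```

View pics/scene0.png

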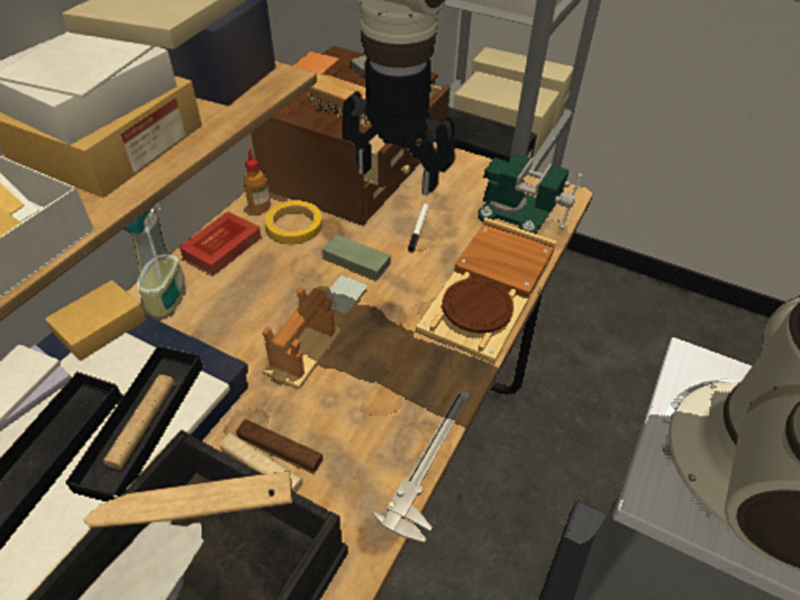

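View pics/side0.png

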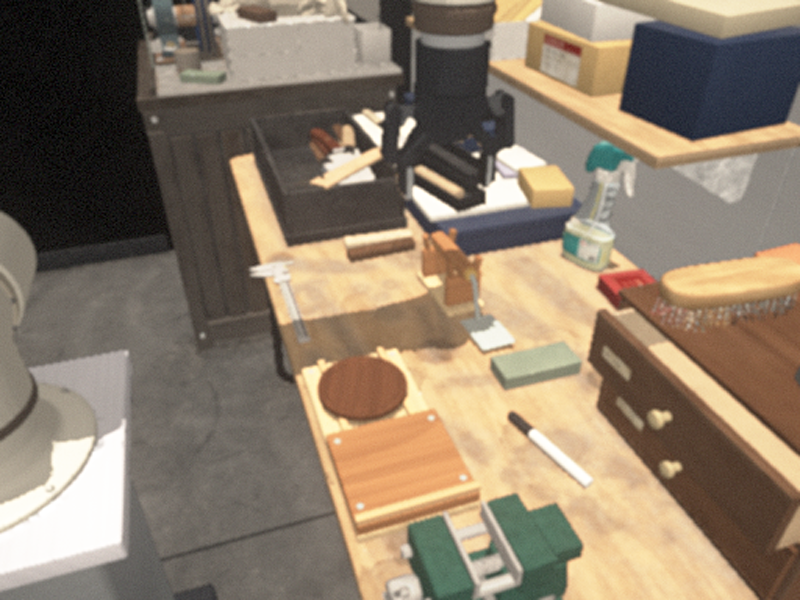

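View pics/wrist0.png

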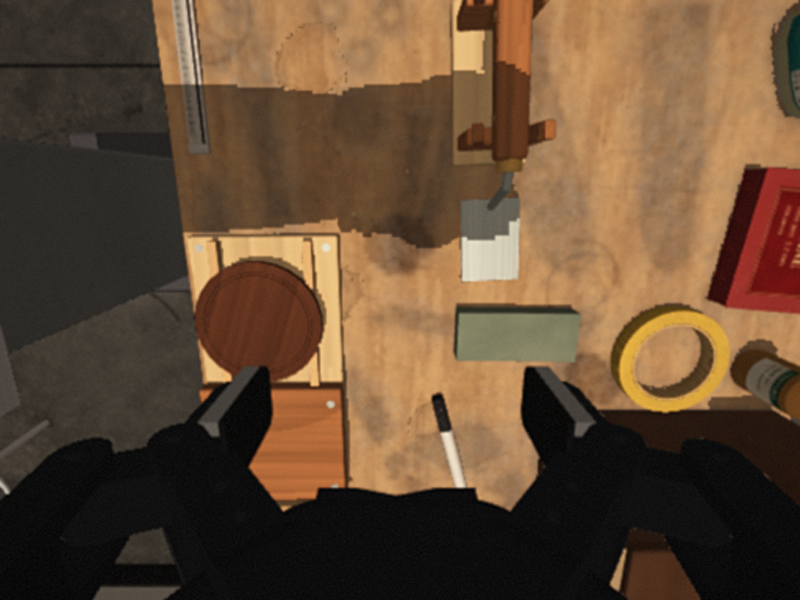

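The scene shows the board at right-centre with the disc on its low half. The spatula lies in its rest to the left of it, blade pointing the same way as board +x (roughly world −y). Next I need precise localisation.

Run:
```python
from h import *
c=bot.camera('wrist');img=c['color'][:,:,::-1]
np.save('w0.npy',c['color'])
import pickle;pickle.dump(c,open('w0.pkl','wb'));
a=cv2.resize(img[140:335,110:235],None,fx=4.0,fy=4.0,interpolation=cv2.INTER_CUBIC)[:780]
b=cv2.resize(img[0:190,280:365],None,fx=4.0,fy=4.0,interpolation=cv2.INTER_CUBIC)
for im,(u0,v0) in ((a,(110,140)),(b,(280,0))):
    h,w=im.shape[:2]
    for k in range(0,w,80): cv2.putText(im,str(u0+k//4),(k,10),0,.35,(255,255,0),1); cv2.line(im,(k,0),(k,h),(255,255,0),1) if 0 else None
    for k in range(0,h,80): cv2.putText(im,str(v0+k//4),(0,k+5),0,.35,(255,255,0),1)
cv2.imwrite('pics/a.png',a);cv2.imwrite('pics/b.png',b)
for p in [(121,154),(223,330),(166,205)]: print(onz(c,p,.02))
c=bot.camera('side');pickle.dump(c,open('s0.pkl','wb'))
img=c['color'][:,:,::-1];a=cv2.resize(img[140:350,185:345],None,fx=4,fy=4,interpolation=cv2.INTER_CUBIC);
for k in range(0,640,80): cv2.putText(a,str(185+k//4),(k,10),0,.35,(255,255,0),1)
for k in range(0,840,80): cv2.putText(a,str(140+k//4),(0,k+5),0,.35,(255,255,0),1)
cv2.imwrite('pics/c.png',a[:])
```

```text
[0.37465156 0.02235205 0.02      ]
[ 0.50049163 -0.2583545   0.02      ]
[ 0.42782846 -0.04841137  0.02      ]
```

View pics/a.png

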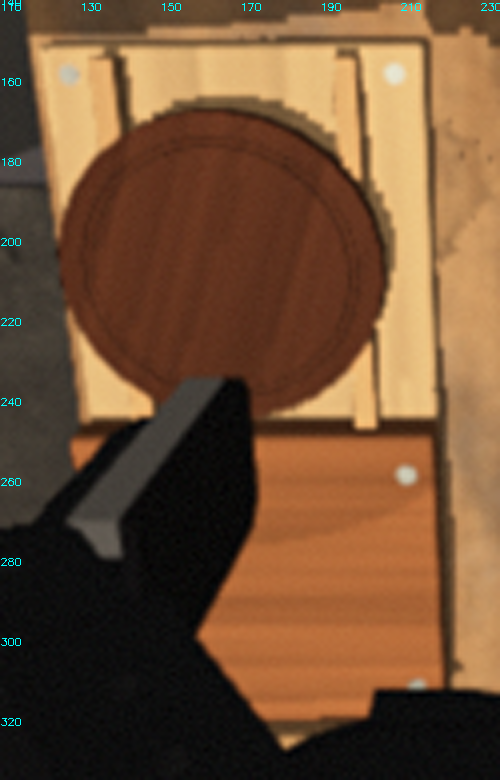

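View pics/b.png

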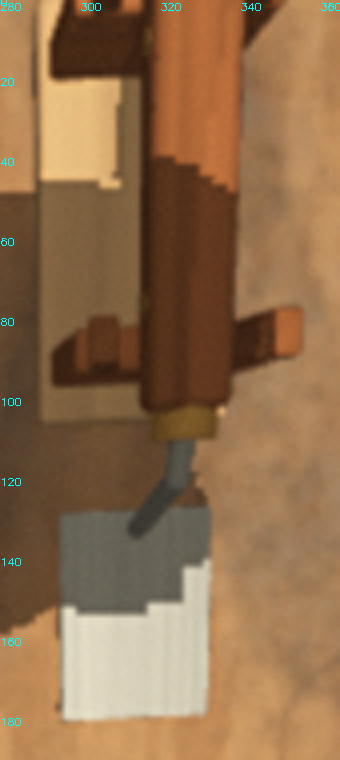

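View pics/c.png

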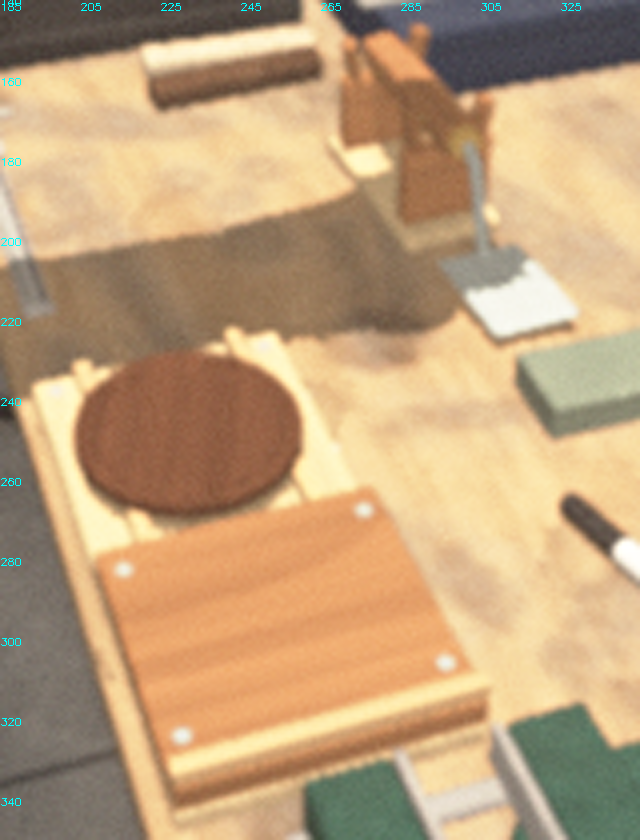

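```bash
cat > fit.py <<'E'
from h import *
import pickle
from scipy.optimize import least_squares
w=pickle.load(open('w0.pkl','rb'));s=pickle.load(open('s0.pkl','rb'))
A=lambda X,Y:((X+.5)/4-.5+110,(Y+.5)/4-.5+140)
B=lambda X,Y:((X+.5)/4-.5+280,(Y+.5)/4-.5)
C=lambda X,Y:((X+.5)/4-.5+185,(Y+.5)/4-.5+140)
def pt(p,X):
    x,y,a,z0=p[0],p[1],p[2],p[3]
    return np.array([x+np.cos(a)*X[0]-np.sin(a)*X[1],y+np.sin(a)*X[0]+np.cos(a)*X[1],z0+X[2]])
def fit(obs,p0,zfix):
    f=lambda p:np.concatenate([proj(c,pt(list(p)+[zfix],np.array(X)/1000))-uv for c,X,uv in obs])
    r=least_squares(f,p0,loss='soft_l1'); return r.x,f(r.x).reshape(-1,2)
if __name__=='__main__':
    bw=[(w,(-132,-65,12),A(47,42)),(w,(-132,65,12),A(427,42)),(w,(5,65,12),A(437,420)),(w,(5,65,28),A(435,435)),(w,(5,-65,28),A(70,437)),(w,(124,65,28),A(444,690))]
    bs=[(s,(5,-65,28),C(97,555)),(s,(5,65,28),C(372,487)),(s,(124,-65,38),C(166,761)),(s,(124,65,38),C(481,673)),(s,(-132,-65,12),C(35,385)),(s,(-132,65,12),C(277,335))]
    for o in (bw,bs,bw+bs):
        x,e=fit(o,[.43,-.1,-1.57],0); print(x.round(4),np.degrees(x[2]).round(2));print(e.round(1).tolist())
    sw=[(w,(150,-25,-48),B(62,720)),(w,(150,25,-48),B(207,714)),(w,(80,-25,-48),B(60,513)),(w,(80,25,-48),B(210,505))]
    ss=[(s,(150,-25,-48),C(500,340)),(s,(150,25,-48),C(576,315)),(s,(80,-25,-48),C(441,264)),(s,(80,25,-48),C(520,246))]
    for o in (sw,ss,sw+ss):
        x,e=fit(o,[.62,.2,-1.57],.06); print(x.round(4),np.degrees(x[2]).round(2));print(e.round(1).tolist())
E
python3 fit.py
```

```text
[ 0.4344 -0.1057 -1.5756] -90.27
[[-1.4, -0.1], [0.3, 0.3], [0.8, -1.1], [-0.0, 0.2], [-0.2, -0.6], [0.1, 6.6]]
[ 0.4338 -0.1097 -1.573 ] -90.12
[[-0.9, -0.1], [0.4, -0.0], [-0.5, 0.0], [1.0, -0.2], [-0.3, 0.3], [0.3, -0.2]]
[ 0.4343 -0.1069 -1.5744] -90.21
[[-1.5, 0.9], [0.2, 1.2], [0.8, -0.4], [-0.1, 0.9], [-0.1, 0.2], [0.2, 7.2], [-1.0, -1.4], [0.1, -1.1], [-0.8, -1.6], [0.5, -1.5], [-0.2, -0.7], [0.2, -1.0]]
[ 0.624   0.1366 -1.5182] -86.99
[[-0.1, 0.2], [-0.1, -0.2], [-0.2, 0.0], [0.4, -0.1]]
[ 0.6251  0.1327 -1.5266] -87.47
[[-0.4, -0.4], [1.6, 0.4], [-0.4, 0.1], [-0.1, -0.2]]
[ 0.6245  0.1361 -1.5205] -87.12
[[-0.0, 0.5], [-0.0, 0.2], [-0.0, 0.4], [0.6, 0.3], [-1.0, -1.4], [0.9, -0.6], [-1.0, -0.7], [-0.8, -1.1]]
```

```bash
cat > plan.py <<'E'
from h import *
from scipy.spatial.transform import Rotation as Ro
import json
BO=np.array([.4342,-.1072]);BYAW=np.radians(-90.2)
SP=np.array([.6243,.1362]);SYAW=np.radians(-87.0)
ALPHA=np.radians(35);GX=.004
def spat_R(yaw,th):   # th nose-down
    xs=np.array([np.cos(yaw)*np.cos(th),np.sin(yaw)*np.cos(th),-np.sin(th)])
    ys=np.array([-np.sin(yaw),np.cos(yaw),0]);return np.stack([xs,ys,np.cross(xs,ys)],1)
# tool in spatula frame
def tool_from_spat(Rs,ps,alpha=None,gx=None,gz=.010):
    alpha=ALPHA if alpha is None else alpha; gx=GX if gx is None else gx
    M=np.stack([[-np.cos(alpha),0,-np.sin(alpha)],[0,1,0],[np.sin(alpha),0,-np.cos(alpha)]],1)
    return ps+Rs@np.array([gx,0,gz]),Rs@M
def cur():
    o=bot.get_obs();return np.array(o['ee_pos']),Ro.from_euler('xyz',o['tcp_rot'],degrees=True).as_matrix()
def rows(p0,R0,p1,R1,vmm=40,wr=.14,n=None):
    d=np.linalg.norm(p1-p0)*1000;rv=Ro.from_matrix(R0.T@R1).as_rotvec();a=np.linalg.norm(rv)
    n=n or max(1,int(np.ceil(max(d/vmm,a/wr))));out=[];p,R=p0.copy(),R0.copy()
    for k in range(n):
        tp=p0+(p1-p0)*(k+1)/n; tR=R0@Ro.from_rotvec(rv*(k+1)/n).as_matrix()
        s=np.round(R.T@(tp-p)*1000,1);w=np.round(Ro.from_matrix(R.T@tR).as_rotvec(),3)
        out.append([*s.tolist(),*w.tolist()]);p=p+R@s/1000;R=R@Ro.from_rotvec(w).as_matrix()
    return out,p,R
def show(rs):
    for i in range(0,len(rs),5): print(json.dumps([rs[i:i+5]]).replace('0.0,','0,').replace('0.0]','0]'))
E
python3 - <<'E'
from plan import *
print(bot.get_obs()['time'])
p,R=cur()
g,Rg=tool_from_spat(spat_R(SYAW,0),np.array([*SP,.060]))
pre=g-Rg[:,2]*.09
print(g,pre,Ro.from_matrix(Rg).as_euler('xyz',degrees=True))
r,p,R=rows(p,R,pre,Rg); show(r)
# disc estimate
import pickle
w=pickle.load(open('w0.pkl','rb'))
hsv=w['color'].astype(int);m=((hsv[...,0]<130)&(hsv[...,0]>60)&(hsv[...,0]>hsv[...,2]*1.7)).astype(np.uint8)
m[:165]=0;m[233:]=0;m[:,:120]=0;m[:,215:]=0
k=cv2.findContours(m,0,1)[0];k=max(k,key=cv2.contourArea);e=cv2.fitEllipse(k);print(e)
P=onz(w,e[0],.028);print(P)
d=P[:2]-BO;print('board frame',np.cos(BYAW)*d[0]+np.sin(BYAW)*d[1],-np.sin(BYAW)*d[0]+np.cos(BYAW)*d[1])
E
```

```text
1.6
[0.62450934 0.13220548 0.07      ] [0.62180766 0.18375662 0.14372368] [180.  35.  93.]
[[[30.6, 12.0, 17.8, -0.003, -0.102, -0.008], [32.2, 12.1, 14.5, -0.002, -0.102, -0.009], [33.4, 12.5, 11.3, -0.003, -0.101, -0.008], [34.3, 12.7, 7.9, -0.003, -0.102, -0.009], [34.7, 12.9, 4.4, -0.002, -0.102, -0.008]]]
[[[35.0, 13.3, 0.9, -0.003, -0.102, -0.009]]]
((166.39930725097656, 200.1801300048828), (72.705078125, 86.4715805053711), 90.883056640625)
[ 0.43171614 -0.03894761  0.028     ]
board frame -0.06824330016762457 -0.0027220913371638423
```

Emit:
servo_tool([
  [[30.6,12,17.8,-0.003,-0.102,-0.008],[32.2,12,14.5,-0.002,-0.102,-0.009],[33.4,12.5,11.3,-0.003,-0.101,-0.008],[34.3,12.7,7.9,-0.003,-0.102,-0.009],[34.7,12.9,4.4,-0.002,-0.102,-0.008]],
], gripper=60)

```text
time: 2.1
ee_pos: [0.6102, 0.1546, 0.1617]
tcp_rot: [179.7, 29.4, 92.4]
wrist_force: [0.9, 0.4, 0.5]
opening: 0.0598
```

Emit:
servo_tool([
  [[35,13.3,0.9,-0.003,-0.102,-0.009],[0,0,0,0,0,0]],
])

```text
time: 2.3
ee_pos: [0.6204, 0.1882, 0.132]
tcp_rot: [-179.0, 35.5, 93.9]
wrist_force: [-0.7, -0.3, -2.1]
opening: 0.0601
```

Run:
```python
from plan import *
o=bot.get_obs();print(o['time'],o['q'].round(2),o['ee_pos'].round(4),o['tcp_rot'].round(2),o['wrist_force'].round(1))
c=bot.camera('wrist');save('wrist1',c)
import pickle;pickle.dump(c,open('w1.pkl','wb'))
c=bot.camera('scene');save('scene1',c)
```

```text
2.3 [ 29.15  33.01  26.09 101.05 -31.19 120.6 ] [0.6204 0.1882 0.132 ] [-178.97   35.52   93.93] [-0.7 -0.3 -2.1]
```

View pics/wrist1.png

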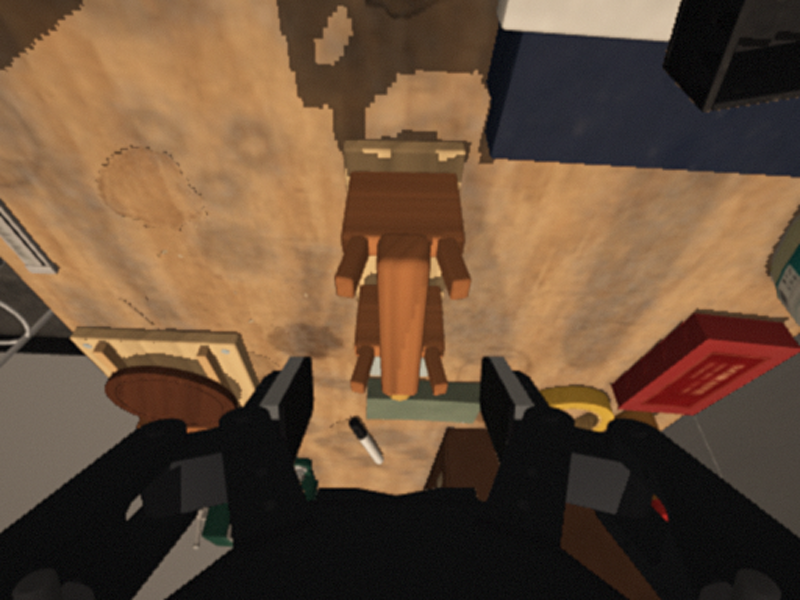

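View pics/scene1.png

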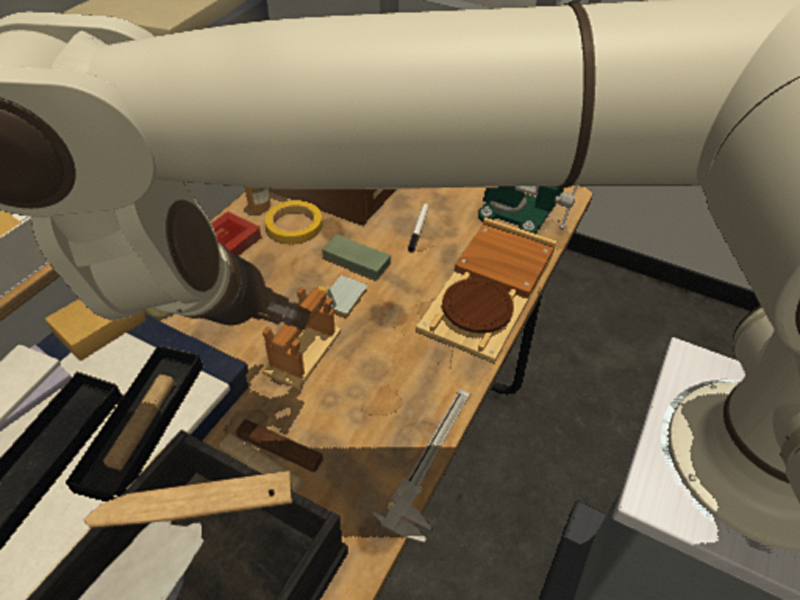

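Emit:
servo_tool([
  [[0,0,0,0,0,0]],
])

```text
time: 2.5
ee_pos: [0.622, 0.1833, 0.1453]
tcp_rot: [179.9, 34.9, 92.9]
wrist_force: [-0.1, -0.0, 1.1]
opening: 0.0602
```

Run:
```python
from plan import *
from fit import pt
o=bot.get_obs();print(o['time'],o['q'].round(2),o['ee_pos'].round(4),o['tcp_rot'].round(2),o['qd'].round(2))
c=bot.camera('wrist');import pickle;pickle.dump(c,open('w1.pkl','wb'))
img=cv2.resize(c['color'][:,:,::-1],None,fx=4,fy=4,interpolation=cv2.INTER_CUBIC)
for X in [(-62,-11,20),(-62,11,20),(53,-11,20),(53,11,20),(-62,-11,0),(-62,11,0),(-54,-16,0),(-54,16,0),(4,0,20)]:
    q=proj(c,pt([*SP,SYAW,.06],np.array(X)/1000))
    cv2.circle(img,tuple((q*4+2).astype(int)),4,(255,0,0),-1)
for X in [(-132,-65,12),(-132,65,12),(5,65,28),(-132,36,22),(-132,44,22),(-132,-36,22),(-132,-44,22),(-132,0,12)]:
    q=proj(c,pt([*BO,BYAW,.0],np.array(X)/1000))
    cv2.circle(img,tuple((q*4+2).astype(int)),4,(255,0,0),-1)
cv2.imwrite('pics/d.png',img[340:1100,150:950])
cv2.imwrite('pics/d.png',cv2.resize(img[440:1140,780:1280],None,fx=.85,fy=.85))
cv2.imwrite('pics/e.png',img[760:1160,100:700])
```

```text
2.5 [ 28.66  31.77  26.06 101.05 -31.12 120.41] [0.622  0.1833 0.1453] [179.88  34.94  92.91] [-0.97 -2.7  -0.01 -0.1   0.01  0.09]
```

View pics/d.png

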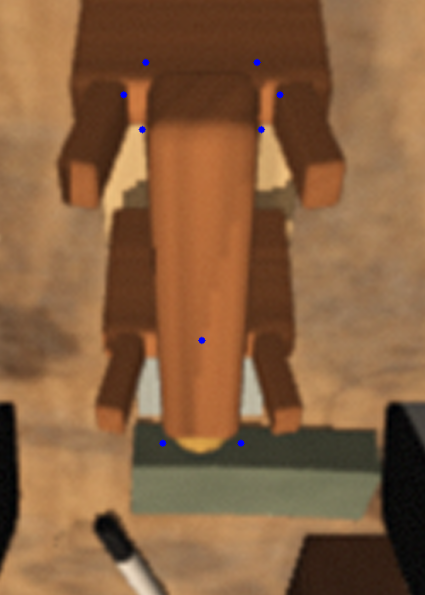

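View pics/e.png

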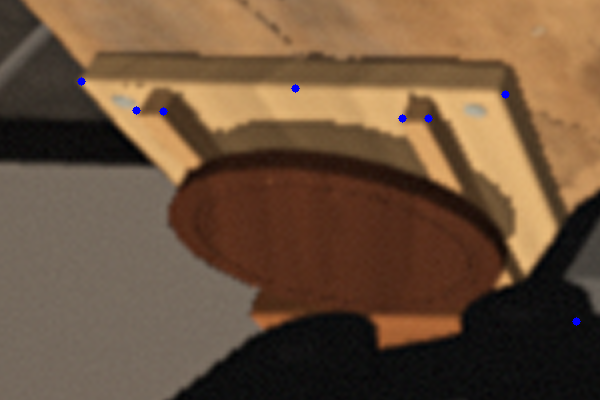

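Run:
```python
from plan import *
p,R=cur()
g,Rg=tool_from_spat(spat_R(SYAW,0),np.array([*SP,.060]))
print((R.T@(g-p)*1000).round(1), Ro.from_matrix(R.T@Rg).as_rotvec().round(3), bot.get_obs()['qd'].round(2))
```

```text
[ 2.1 -0.5 91.6] [ 0.002 -0.002 -0.003] [-0.47 -1.35 -0.23 -0.04 -0.16  0.24]
```

Emit:
servo_tool([
  [[0,0,22,0,0,0],[0,0,24,0,0,0],[0,0,20,0,0,0],[0,0,14,0,0,0],[0,0,10,0,0,0]],
], gripper=60, newtons=110)

```text
time: 3.05
ee_pos: [0.6248, 0.1303, 0.0724]
tcp_rot: [179.7, 34.9, 92.7]
wrist_force: [-0.0, -0.9, 0.4]
opening: 0.0598
```

Emit:
servo_tool([
  [[0,0,0,0,0,0],[0,0,0,0,0,0],[0,0,0,0,0,0]],
])

```text
time: 3.35
ee_pos: [0.6248, 0.1326, 0.0714]
tcp_rot: [179.9, 35.0, 92.9]
wrist_force: [0.4, 0.6, 0.1]
opening: 0.0599
```

Run:
```python
from plan import *
p,R=cur()
g,Rg=tool_from_spat(spat_R(SYAW,0),np.array([*SP,.060]))
print((R.T@(g-p)*1000).round(1), Ro.from_matrix(R.T@Rg).as_rotvec().round(3), bot.get_obs())
c=bot.camera('wrist');save('wrist2',c);c=bot.camera('side');save('side2',c)
```

```text
[ 0.5 -0.3  1.3] [ 0.002 -0.001 -0.001] {'time': 3.35, 'q': array([ 24.79397176,  29.10326331,  14.26400238,  89.620816  ,
       -32.18759132, 116.00365435]), 'qd': array([ 0.28335868,  0.66393785, -0.06331276, -0.10906676, -0.081864  ,
       -0.05454438]), 'joint_efforts': array([-4.71203774e-01, -7.46192765e+01,  4.33165598e+01,  2.64796726e+00,
       -1.67585973e+00, -2.35024827e-04]), 'ee_pos': array([0.62483735, 0.13255172, 0.07137154]), 'tcp_rot': array([179.879555  ,  34.96513804,  92.94478657]), 'wrist_force': array([0.38577007, 0.55503289, 0.06522982]), 'torque': array([ 0.56853549,  0.04761473, -0.01288252]), 'opening': 0.05989549090569836}
```

View pics/wrist2.png

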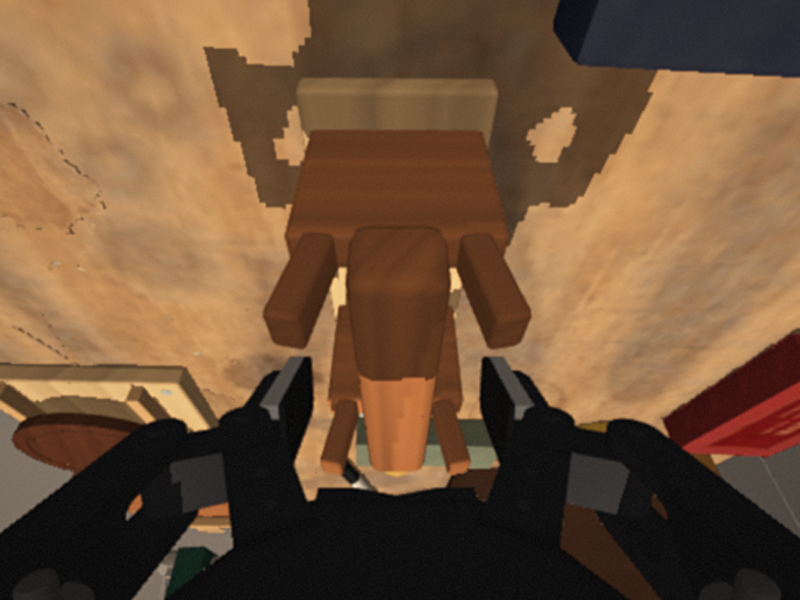

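View pics/side2.png

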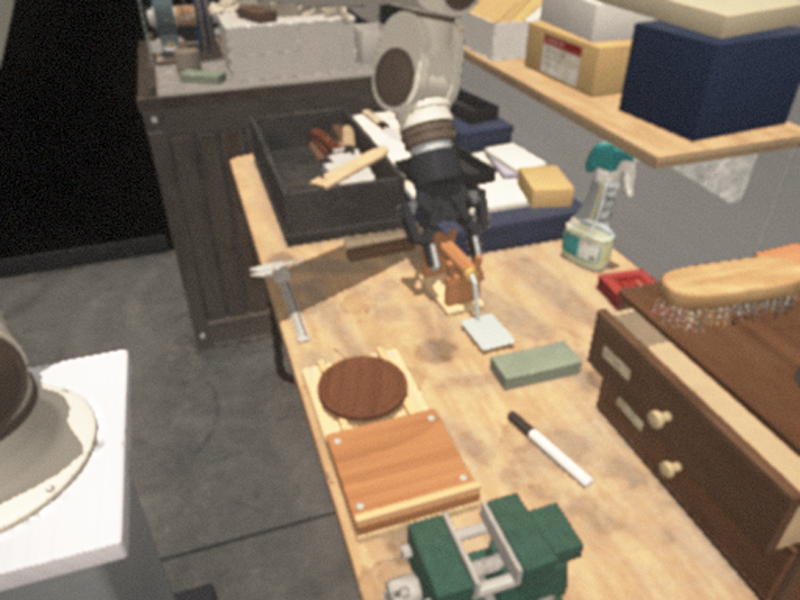

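The fingers stand either side of the handle between the posts, so I close now.

Emit:
servo_tool([
  [[0,0,0,0,0,0],[0,0,0,0,0,0],[0,0,0,0,0,0],[0,0,0,0,0,0],[0,0,0,0,0,0]],
], gripper=15, newtons=115)

```text
time: 3.95
ee_pos: [0.6245, 0.1325, 0.0702]
tcp_rot: [180.0, 35.0, 93.0]
wrist_force: [-0.7, 2.9, 1.9]
opening: 0.0206
```

Emit:
servo_tool([
  [[0,0,0,0,0,0],[0,0,0,0,0,0],[0,0,0,0,0,0]],
])

```text
time: 4.25
ee_pos: [0.6245, 0.1324, 0.0702]
tcp_rot: [180.0, 35.0, 93.0]
wrist_force: [0.4, 3.8, 4.3]
opening: 0.0203
```

Run:
```python
from plan import *
o=bot.get_obs();print(o['time'],o['q'].round(2),o['ee_pos'].round(4),o['tcp_rot'].round(2),o['wrist_force'].round(1),o['opening'])
c=bot.camera('wrist');save('wrist3',c)
```

```text
4.25 [ 24.79  29.17  14.2   89.59 -32.19 115.99] [0.6245 0.1324 0.0702] [179.99  35.    93.01] [0.4 3.8 4.3] 0.020284830103792797
```

View pics/wrist3.png

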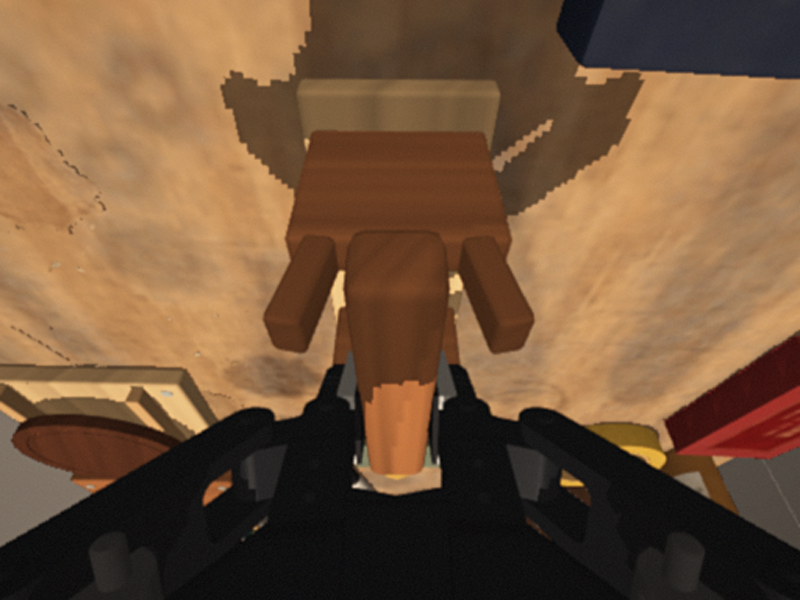

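Emit:
servo_tool([
  [[-3.4,0,-4.9,0,0,0],[-6.9,0,-9.8,0,0,0],[-10.3,0,-14.7,0,0,0],[-10.3,0,-14.7,0,0,0],[-3.4,0,-4.9,0,0,0]],
])

```text
time: 4.8
ee_pos: [0.625, 0.1322, 0.1324]
tcp_rot: [179.8, 35.0, 92.9]
wrist_force: [-0.0, -0.3, -1.3]
opening: 0.0207
```

Emit:
servo_tool([
  [[0,0,0,0,0,0],[0,0,0,0,0,0]],
])

```text
time: 5.0
ee_pos: [0.6243, 0.1321, 0.1291]
tcp_rot: [-179.9, 35.0, 93.0]
wrist_force: [0.2, 0.5, -2.0]
opening: 0.0204
```

```bash
cat > kin.py <<'E'
from plan import *
from scipy.optimize import least_squares
D=[([-0.0002,5.0127,10.0343,95.1017,-.0011,90.0],[.54978,0,.24957],[-179.92,0,90.0]),
([28.66,31.77,26.06,101.05,-31.12,120.41],[.622,.1833,.1453],[179.88,34.94,92.91]),
([24.79,29.17,14.2,89.59,-32.19,115.99],[.6245,.1324,.0702],[179.99,35.0,93.01])]
def fk(q,P,s5=1,s6=1):
    q=np.radians(q);r0,z0,L1,L2,b,L3,L3z,Lt=P
    phi=q[1]-q[2]+q[3]
    v=np.array([r0+L1*np.sin(q[1])+L2*np.cos(q[1]-q[2]+b),0,z0+L1*np.cos(q[1])-L2*np.sin(q[1]-q[2]+b)])
    Rp=Ro.from_euler('y',phi).as_matrix();R5=Ro.from_euler('z',s5*q[4]).as_matrix()
    v=v+Rp@(np.array([L3,0,L3z])+R5@np.array([Lt,0,0]))
    R1=Ro.from_euler('z',q[0]).as_matrix()
    Rr=R1@Rp@R5@Ro.from_euler('x',s6*q[5]).as_matrix()
    return R1@v,Rr   # Rr x axis= tool z
E
python3 - <<'E'
from kin import *
o=bot.get_obs();print(o['time'],o['q'].round(3).tolist(),o['ee_pos'].round(4).tolist(),o['tcp_rot'].round(2).tolist(),o['wrist_force'].round(1))
D.append((o['q'],o['ee_pos'],o['tcp_rot']))
for s5 in (1,-1):
    for s6 in (1,-1):
        print(s5,s6)
        for q,p,r in D:
            _,Rr=fk(q,[0,.3,.3,.4,0,0,0,.2],s5,s6);Rt=Ro.from_euler('xyz',r,degrees=True).as_matrix()
            print(Ro.from_matrix(Rr.T@Rt).as_rotvec().round(3))
import pickle
w=pickle.load(open('w0.pkl','rb'))
for uv in [(112,0),(135,98),(131,98),(122,0)]: print('cal',onz(w,uv,.006))
c=bot.camera('side');save('side4',c)
E
```

```text
5.0 [24.778, 28.004, 19.136, 95.752, -32.186, 115.997] [0.6243, 0.1321, 0.1291] [-179.93, 35.02, 93.04] [ 0.2  0.5 -2. ]
1 1
[-0.     1.571 -0.   ]
[ 0.     1.571 -0.   ]
[0.    1.571 0.   ]
[ 0.     1.571 -0.   ]
1 -1
[2.221 0.    2.221]
[-1.574  0.924 -1.574]
[-1.679  0.819 -1.679]
[-1.679  0.819 -1.679]
-1 1
[-0.     1.571 -0.   ]
[-0.38   0.596  0.38 ]
[-0.337  0.531  0.337]
[-0.337  0.531  0.337]
-1 -1
[2.221 0.    2.221]
[-2.348  0.811 -0.414]
[-2.475  0.71  -0.436]
[-2.474  0.71  -0.436]
cal [0.38124232 0.20343182 0.006     ]
cal [0.39555187 0.0931542  0.006     ]
cal [0.3903535  0.09315935 0.006     ]
cal [0.39314407 0.20341781 0.006     ]
```

View pics/side4.png

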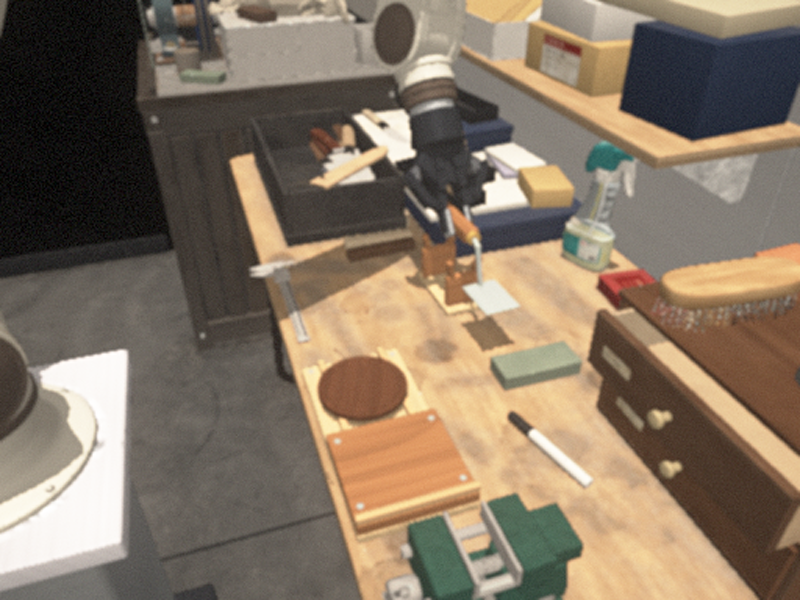

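```bash
cat >> kin.py <<'E'
D.append(([24.778,28.004,19.136,95.752,-32.186,115.997],[.6243,.1321,.1291],[-179.93,35.02,93.04]))
LO=np.array([-179.16,-48.56,-65.8,-126.05,-82.76,-180]);HI=np.array([179.16,103.87,70.77,130.52,87.17,180])
def fitP(D):
    P0=np.array([.0,.3,.35,.4,0.,.0,.0,.2])
    f=lambda P:np.concatenate([(fk(q,P)[0]-np.array(p))*1000 for q,p,r in D]+[(P-P0)*.3])
    r=least_squares(f,P0);return r.x,f(r.x)[:-8].reshape(-1,3)
M=Ro.from_rotvec([0,np.pi/2,0]).as_matrix()
def ik(p,R,q0,P):
    def f(q):
        a,b=fk(q,P);return np.concatenate([(a-p)*1000,Ro.from_matrix((b@M).T@R).as_rotvec()*500])
    r=least_squares(f,np.clip(q0,LO+.01,HI-.01),bounds=(LO,HI));return r.x,np.abs(r.fun).max()
BO[0]=.4350
S_TIP=.001
def disc_pose(th):
    u=np.array([np.cos(th),-np.sin(th)]);n=np.array([np.sin(th),np.cos(th)])
    a=np.linspace(-np.pi,np.pi,721);x=.055*np.cos(a);y=.055*np.sin(a)
    sl=(np.abs(y)>=.036)&(np.abs(y)<=.044)
    z=-1
    zz=np.concatenate([x*u[1],x*u[1]+.008*n[1]])
    h=max(.012-zz.min(), .022-zz[np.tile(sl,2)].min())
    # forward limit: all volume points (y=0 section) with z<28 have x<=5
    s=np.linspace(-.055,.055,441);pts=np.concatenate([np.outer(s,u),np.outer(s,u)+.008*n,-.055*u+np.outer(np.linspace(0,.008,40),n),.055*u+np.outer(np.linspace(0,.008,40),n)])
    k=pts[:,1]+h<.028
    cx=.005-pts[k,0].max() if k.any() else None
    return np.array([cx,h]),u,n
def spat_pose(th,slide=0.,off=0.):
    C,u,n=disc_pose(th)
    o=C+u*(S_TIP+slide)-n*(.002+off)-.150*u+.050*n
    return o
def b2w(o,y=0):
    return np.array([BO[0]+np.cos(BYAW)*o[0]-np.sin(BYAW)*y,BO[1]+np.sin(BYAW)*o[0]+np.cos(BYAW)*y,o[1]])
E
python3 - <<'E'
from kin import *
P,e=fitP(D);print(P.round(4));print(e.round(1).tolist())
q=np.array(D[-1][0])
# pre-insert
for nm,o,th in [('pre',np.array([-.320,.065]),0),('in',np.array([-.199,.065]),0)]:
    g,R=tool_from_spat(spat_R(BYAW,th),b2w(o)); q,er=ik(g,R,q,P);print(nm,g.round(3),q.round(1),round(er,2))
for d in range(0,116,10):
    th=np.radians(d);o=spat_pose(th)
    g,R=tool_from_spat(spat_R(BYAW,th),b2w(o));q,er=ik(g,R,q,P);print(d,(disc_pose(th)[0]*1000).round(1),(o*1000).round(0),g.round(3),q.round(1),round(er,2))
E
```

```text
[-0.0008  0.1568  0.4148  0.52   -0.0712  0.1366  0.0015  0.266 ]
[[-0.0, -0.0, -0.0], [-0.0, 0.0, -0.0], [0.0, -0.0, -0.0], [0.0, 0.0, 0.0]]
pre [0.436 0.209 0.075] [ 39.6  16.8  -2.4  95.  -26.1 135.5] 0.0
in [0.436 0.088 0.075] [ 28.9   5.9 -14.6  88.3 -30.1 124.1] 0.0
0 [-50.  22.] [-199.   70.] [0.436 0.088 0.08 ] [ 28.9   5.7 -14.2  88.9 -30.1 124.1] 0.0
10 [-50.6  29.2] [-189.  102.] [0.436 0.076 0.112] [ 23.4  -1.9 -15.3  87.2 -22.8 115.7] 0.0
20 [-49.4  36.2] [-173.  132.] [0.436 0.059 0.14 ] [ 16.3  -7.6 -15.5  86.5 -14.4 107.1] 0.0
30 [-46.6  42.8] [-152.  159.] [0.435 0.036 0.165] [  7.7 -11.  -14.8  87.   -5.   98. ] 0.0
40 [-42.3  48.7] [-126.  181.] [0.435 0.009 0.186] [ -1.9 -11.7 -13.   88.8   5.   88.3] 0.0
50 [-36.5  54.1] [-95. 199.] [ 0.435 -0.022  0.202] [-11.8  -9.4 -10.2  92.3  14.7  78. ] 0.0
60 [-29.4  59.6] [-62. 213.] [ 0.435 -0.056  0.214] [-21.1  -4.4  -6.3  97.6  23.3  67.1] 0.0
70 [-21.3  63.7] [-27. 220.] [ 0.435 -0.091  0.22 ] [-29.2   3.   -1.5 104.3  30.1  55.9] 0.0
80 [-12.4  66.2] [  9. 221.] [ 0.435 -0.127  0.219] [-35.9  12.    3.9 112.2  35.   44.5] 0.0
90 [-3. 67.] [ 45. 216.] [ 0.435 -0.162  0.212] [-41.2  22.    9.6 120.7  38.2  33.4] 0.0
100 [ 3.9 67.6] [ 77. 206.] [ 0.435 -0.193  0.2  ] [-45.   32.3  15.1 129.3  40.   23. ] 0.0
110 [10.5 66.4] [107. 190.] [ 0.435 -0.222  0.183] [-47.3  38.1  13.2 130.5  41.9  16.5] 26.51
```

```bash
sed -i 's/^S_TIP=.*/S_TIP=-.004/' kin.py
python3 - <<'E'
from kin import *
g,Rg=tool_from_spat(spat_R(SYAW,0),np.array([*SP,.060]));p=g+[0,0,.060];R=Rg
m,_=cur();print('cmd-meas',((p-m)*1000).round(1))
W=lambda x,z:tool_from_spat(spat_R(BYAW,0),b2w(np.array([x,z])))
allr=[]
for (x,z,v) in [(-.250,.130,34),(-.320,.100,34)]:
    a,b=W(x,z);r,p,R=rows(p,R,a,b,vmm=v);show(r);print('--')
a,b=W(-.320,.065);r,p,R=rows(p,R,a,b,n=2);show(r)
E
```

```text
cmd-meas [0.4 0.1 1.2]
[[[1.3, -31.3, -2.9, 0.005, -0, 0.008], [1.0, -31.4, -2.8, 0.006, -0, 0.007], [0.9, -31.4, -2.6, 0.005, -0, 0.008], [0.5, -31.4, -2.4, 0.005, -0, 0.008], [0.3, -31.4, -2.3, 0.006, -0, 0.007]]]
[[[0.1, -31.5, -2.1, 0.005, -0, 0.008]]]
--
[[[24.9, 0, -5.2, 0, -0, -0], [24.8, 0, -5.2, 0, -0, -0], [24.9, 0, -5.2, 0, -0, -0]]]
--
[[[10, 0, 14.3, 0, -0, -0], [10.1, 0, 14.4, 0, -0, -0]]]
```

Emit:
servo_tool([
  [[1.3,-31.3,-2.9,0.005,0,0.008],[1,-31.4,-2.8,0.006,0,0.007],[0.9,-31.4,-2.6,0.005,0,0.008],[0.5,-31.4,-2.4,0.005,0,0.008],[0.3,-31.4,-2.3,0.006,0,0.007]],
])

```text
time: 5.55
ee_pos: [0.4656, 0.1373, 0.1373]
tcp_rot: [-179.9, 35.1, 90.4]
wrist_force: [-0.6, 0.8, -0.8]
opening: 0.0205
```

Emit:
servo_tool([
  [[0.1,-31.5,-2.1,0.005,0,0.008],[24.9,0,-5.2,0,0,0],[24.8,0,-5.2,0,0,0],[24.9,0,-5.2,0,0,0],[0,0,0,0,0,0]],
])

```text
time: 6.05
ee_pos: [0.4353, 0.2103, 0.1075]
tcp_rot: [-179.8, 35.1, 90.0]
wrist_force: [-0.1, 0.8, -1.0]
opening: 0.0206
```

Emit:
servo_tool([
  [[4,0,5.7,0,0,0],[8,0,11.5,0,0,0],[8.1,0,11.5,0,0,0],[0,0,0,0,0,0],[0,0,0,0,0,0]],
])

```text
time: 6.55
ee_pos: [0.4358, 0.2082, 0.0745]
tcp_rot: [-179.9, 35.1, 89.8]
wrist_force: [-0.6, 0.6, -0.9]
opening: 0.0203
```

Run:
```python
from kin import *
from fit import pt
o=bot.get_obs();print(o['time'],o['q'].round(2),o['ee_pos'].round(4),o['tcp_rot'].round(2),o['wrist_force'].round(1),o['opening'])
p,R=cur();a,b=tool_from_spat(spat_R(BYAW,0),b2w(np.array([-.320,.065])))
print(((a-p)*1000).round(1),Ro.from_matrix(R.T@b).as_rotvec().round(3))
pts=[(150,-25,-50),(150,25,-50),(80,-25,-50),(80,25,-50)]
bp=[(-132,-65,12),(-132,65,12),(5,65,28),(5,-65,28),(124,-65,38)]
import pickle
for n in ('side','scene','wrist'):
    c=bot.camera(n);pickle.dump(c,open(n+'5.pkl','wb'));img=cv2.resize(c['color'][:,:,::-1],None,fx=4,fy=4,interpolation=cv2.INTER_CUBIC)
    Q=[]
    for X in pts: Q.append(proj(c,pt([*b2w(np.array([-.32,0]))[:2],BYAW,.065],np.array(X)/1000)))
    for X in bp: Q.append(proj(c,pt([*BO,BYAW,0],np.array(X)/1000)))
    for q in Q: cv2.circle(img,tuple((q*4+2).astype(int)),4,(255,0,0),-1)
    m=np.mean(Q[:6],0)*4; x0=int(np.clip(m[0]-300,0,2048-700));y0=int(np.clip(m[1]-280,0,1536-590))
    print(n,x0,y0);cv2.imwrite(f'pics/{n}5.png',img[y0:y0+590,x0:x0+700])
```

```text
6.55 [ 39.59  17.19  -2.13  94.91 -26.16 135.51] [0.4358 0.2082 0.0745] [-179.94   35.06   89.8 ] [-0.6  0.6 -0.9] 0.020318706602110447
[0.3 0.6 0.5] [-0.001  0.001  0.   ]
side 574 579
scene 825 651
wrist 716 749
```

View pics/side5.png

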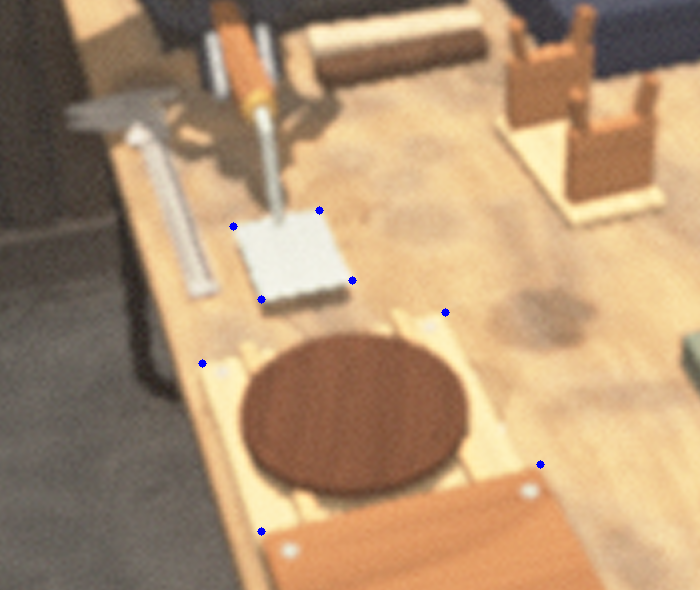

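View pics/scene5.png

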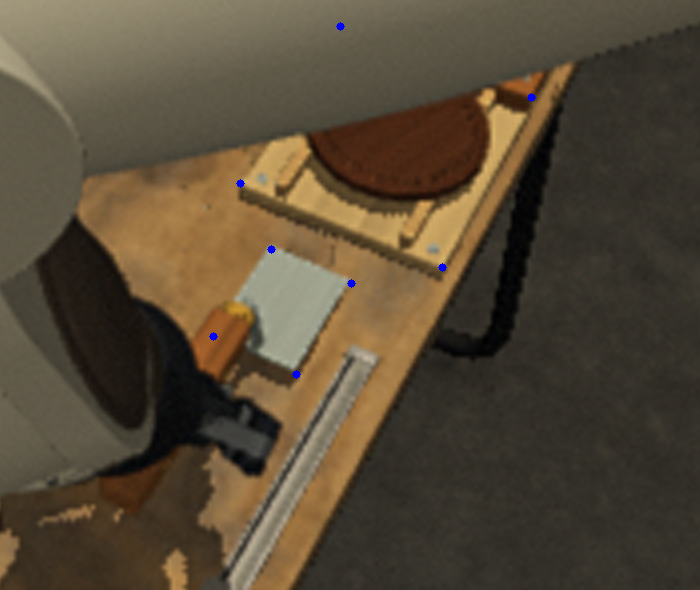

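View pics/wrist5.png

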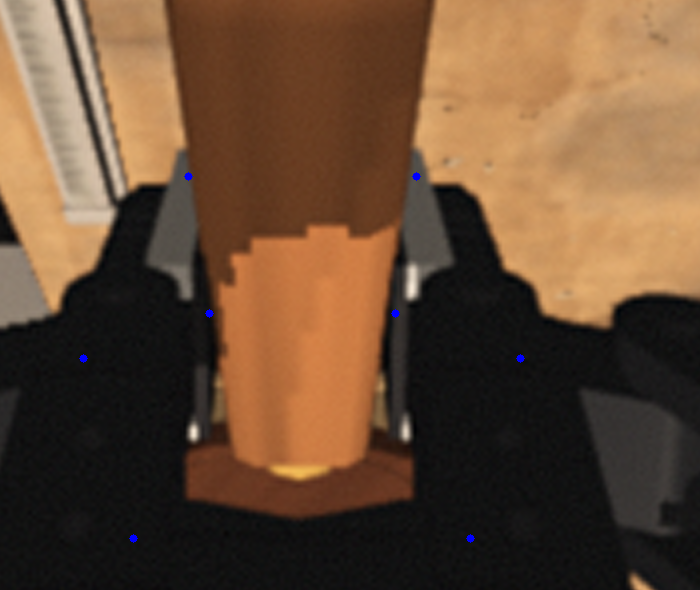

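The blade is level and its tip sits centred between the slats in the side view (tip 260–350, slats 250 and 405), so I begin inserting.

Emit:
servo_tool([
  [[-8.2,0,5.7,0,0,0],[-14.7,0,10.3,0,0,0],[-14.7,0,10.3,0,0,0],[-8.2,0,5.7,0,0,0],[-4.1,0,2.9,0,0,0]],
])

```text
time: 7.2
ee_pos: [0.4358, 0.1469, 0.0752]
tcp_rot: [180.0, 35.0, 89.7]
wrist_force: [0.1, 1.0, -0.0]
opening: 0.0205
```

Emit:
servo_tool([
  [[0,0,0,0,0,0]],
])

```text
time: 7.3
ee_pos: [0.4358, 0.1474, 0.0751]
tcp_rot: [180.0, 35.0, 89.7]
wrist_force: [-0.2, -0.1, -1.4]
opening: 0.0205
```

Run:
```python
from kin import *
from fit import pt
o=bot.get_obs();print(o['time'],o['ee_pos'].round(4),o['wrist_force'].round(1))
c=bot.camera('side')
img=cv2.resize(c['color'][:,:,::-1],None,fx=4,fy=4,interpolation=cv2.INTER_CUBIC)
cv2.imwrite('pics/side6.png',img[640:1230,574:1274])
c=bot.camera('scene')
img=cv2.resize(c['color'][:,:,::-1],None,fx=4,fy=4,interpolation=cv2.INTER_CUBIC)
cv2.imwrite('pics/scene6.png',img[540:1130,825:1525])
```

```text
7.3 [0.4358 0.1474 0.0751] [-0.2 -0.1 -1.4]
```

View pics/side6.png

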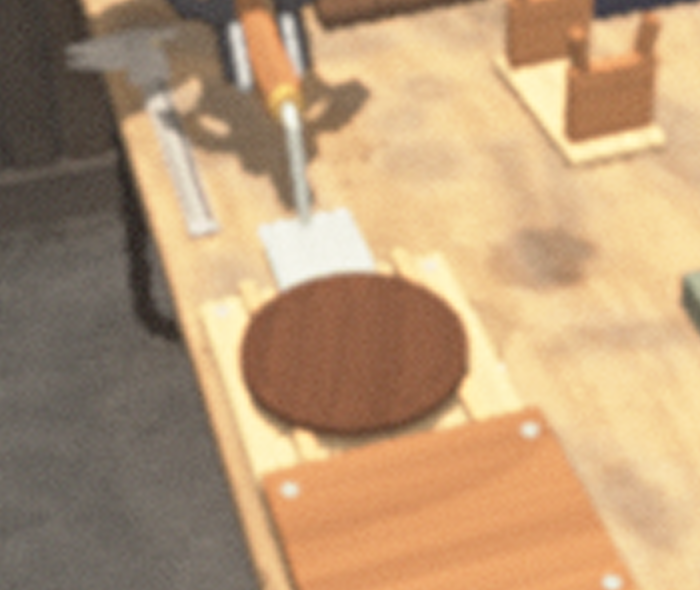

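View pics/scene6.png

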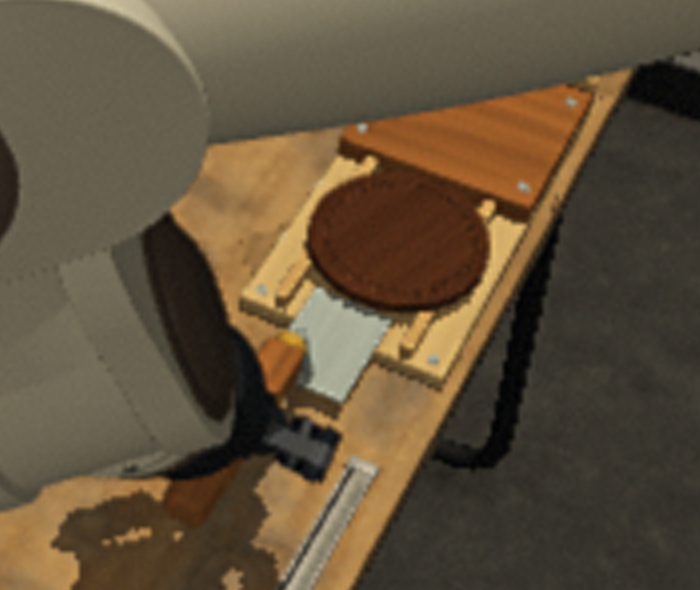

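The blade has slid under the disc, centred between the slats. I continue to full insertion.

Emit:
servo_tool([
  [[-8.2,0,5.7,0,0,0],[-12.3,0,8.6,0,0,0],[-12.3,0,8.6,0,0,0],[-8.2,0,5.7,0,0,0],[-4.9,0,3.4,0,0,0]],
])

```text
time: 7.9
ee_pos: [0.4354, 0.0906, 0.0751]
tcp_rot: [180.0, 35.0, 89.7]
wrist_force: [0.1, 1.9, -1.5]
opening: 0.0205
```

Emit:
servo_tool([
  [[0,0,0,0,0,0],[0,0,0,0,0,0]],
])

```text
time: 8.1
ee_pos: [0.4356, 0.0919, 0.075]
tcp_rot: [180.0, 35.0, 89.8]
wrist_force: [0.8, -0.1, -1.2]
opening: 0.0205
```

Run:
```python
from kin import *
o=bot.get_obs();print(o['time'],o['ee_pos'].round(4),o['wrist_force'].round(1),o['q'].round(1))
p,R=cur();a,b=tool_from_spat(spat_R(BYAW,0),b2w(np.array([-.204,.065])))
print(((a-p)*1000).round(1),Ro.from_matrix(R.T@b).as_rotvec().round(3))
c=bot.camera('side')
img=cv2.resize(c['color'][:,:,::-1],None,fx=4,fy=4,interpolation=cv2.INTER_CUBIC)
cv2.imwrite('pics/side7.png',img[640:1230,574:1274])
c=bot.camera('scene')
img=cv2.resize(c['color'][:,:,::-1],None,fx=4,fy=4,interpolation=cv2.INTER_CUBIC)
cv2.imwrite('pics/scene7.png',img[540:1130,825:1525])
# plan tilt
P,_=fitP(D);q=o['q'];pc,Rc=a.copy(),b.copy()
sched=[0,1.5,4.5]+[4.5+4*k for k in range(1,19)]+[79,81,83,85,87]
for d in sched:
    th=np.radians(d);g,Rg=tool_from_spat(spat_R(BYAW,th),b2w(spat_pose(th)))
    r,pc,Rc=rows(pc,Rc,g,Rg,n=1);q0=q;q,er=ik(g,Rg,q,P)
    print(d,json.dumps(r[0]),(q-q0).round(1).tolist() if er<.5 else er)
```

```text
8.1 [0.4356 0.0919 0.075 ] [ 0.8 -0.1 -1.2] [ 29.3   6.6 -13.9  88.5 -30.  124.6]
[ 0.1  0.9 -0. ] [-0. -0. -0.]
0 [-2.9, -0.0, -4.1, 0.0, 0.0, 0.0] [0.1, -0.5, 0.1, 0.7, 0.0, 0.1]
1.5 [-4.0, 0.0, -3.3, -0.0, 0.026, 0.0] [-0.7, -1.3, -0.2, -0.3, 1.0, -1.3]
4.5 [-8.1, 0.0, -6.4, 0.0, 0.053, -0.0] [-1.5, -2.4, -0.4, -0.6, 2.1, -2.5]
8.5 [-10.8, 0.0, -8.5, 0.0, 0.069, -0.0] [-2.3, -3.0, -0.4, -0.6, 3.0, -3.4]
12.5 [-11.0, -0.0, -8.4, 0.0, 0.07, -0.0] [-2.5, -2.7, -0.3, -0.5, 3.1, -3.4]
16.5 [-11.0, 0.0, -8.4, 0.0, 0.07, -0.0] [-2.8, -2.4, -0.1, -0.3, 3.3, -3.5]
20.5 [-11.0, 0.0, -8.3, 0.0, 0.07, -0.0] [-3.0, -2.0, 0.0, -0.1, 3.5, -3.5]
24.5 [-11.2, 0.0, -8.3, 0.0, 0.07, -0.0] [-3.3, -1.7, 0.2, 0.1, 3.7, -3.6]
28.5 [-11.2, 0.0, -8.2, 0.0, 0.069, -0.0] [-3.5, -1.3, 0.3, 0.3, 3.8, -3.7]
32.5 [-11.2, 0.0, -8.3, 0.0, 0.07, -0.0] [-3.7, -0.8, 0.5, 0.5, 3.9, -3.8]
36.5 [-11.4, 0.0, -8.2, 0.0, 0.07, -0.0] [-3.9, -0.4, 0.7, 0.7, 4.0, -3.9]
40.5 [-11.4, 0.0, -8.2, 0.0, 0.07, -0.0] [-4.0, 0.1, 0.8, 1.0, 4.0, -4.0]
44.5 [-11.5, 0.0, -8.3, 0.0, 0.07, 0.0] [-4.0, 0.6, 1.0, 1.2, 4.0, -4.1]
48.5 [-11.6
[... 244 characters left out ...]
07, 0.0] [-3.6, 2.4, 1.7, 2.3, 3.2, -4.5]
64.5 [-11.6, -0.0, -8.8, 0.0, 0.07, -0.0] [-3.4, 2.7, 1.8, 2.6, 2.9, -4.5]
68.5 [-11.6, -0.0, -8.9, 0.0, 0.07, 0.0] [-3.2, 3.1, 2.0, 2.8, 2.6, -4.6]
72.5 [-11.7, -0.0, -8.9, 0.0, 0.069, 0.0] [-3.0, 3.4, 2.1, 3.0, 2.3, -4.6]
76.5 [-11.7, -0.0, -8.9, 0.0, 0.07, 0.0] [-2.7, 3.6, 2.1, 3.2, 2.0, -4.6]
79 [-7.3, -0.0, -5.7, 0.0, 0.044, -0.0] [-1.6, 2.4, 1.4, 2.0, 1.1, -2.9]
81 [-5.8, -0.0, -4.6, 0.0, 0.035, 0.0] [-1.2, 1.9, 1.1, 1.7, 0.8, -2.3]
83 [-5.8, -0.0, -4.5, 0.0, 0.035, 0.0] [-1.2, 2.0, 1.1, 1.7, 0.7, -2.3]
85 [-5.9, -0.0, -4.6, 0.0, 0.035, 0.0] [-1.1, 2.0, 1.1, 1.7, 0.7, -2.2]
87 [-5.8, -0.0, -4.6, 0.0, 0.034, 0.0] [-1.0, 2.0, 1.2, 1.7, 0.6, -2.2]
```

View pics/side7.png

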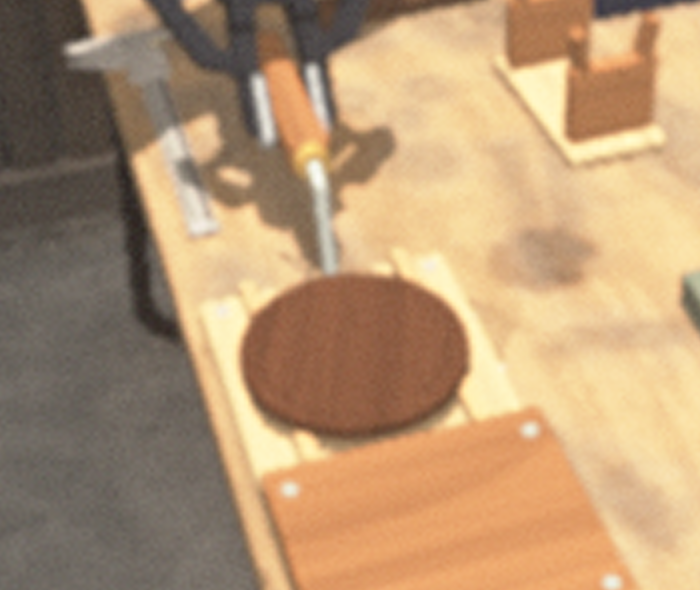

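View pics/scene7.png

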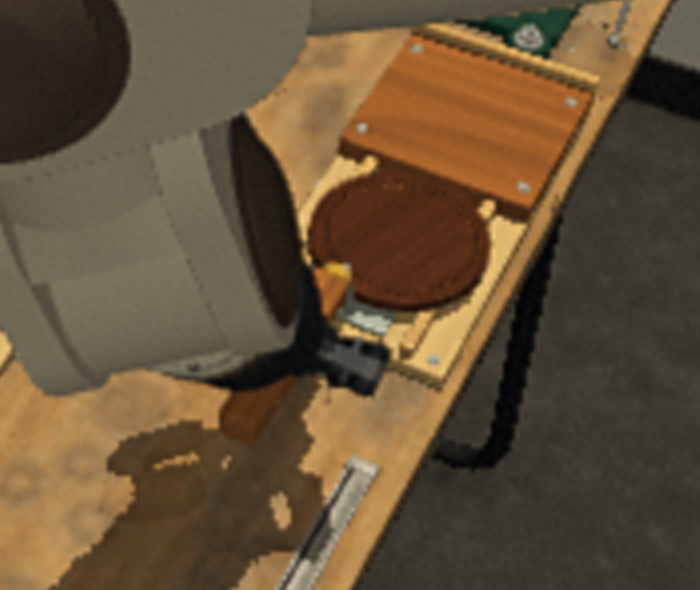

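Everything is still in place, so I start the tilt.

Emit:
servo_tool([
  [[-2.9,0,-4.1,0,0,0],[-4,0,-3.3,0,0.026,0],[-8.1,0,-6.4,0,0.053,0],[-10.8,0,-8.5,0,0.069,0],[-11,0,-8.4,0,0.07,0]],
])

```text
time: 8.7
ee_pos: [0.4356, 0.0765, 0.121]
tcp_rot: [180.0, 22.3, 89.9]
wrist_force: [-0.5, 0.2, -1.6]
opening: 0.0203
```

Emit:
servo_tool([
  [[-11,0,-8.4,0,0.07,0],[-11,0,-8.3,0,0.07,0],[-11.2,0,-8.3,0,0.07,0],[-11.2,0,-8.2,0,0.069,0],[0,0,0,0,0,0]],
])

```text
time: 9.2
ee_pos: [0.436, 0.0418, 0.1668]
tcp_rot: [179.7, 6.4, 89.6]
wrist_force: [0.1, 0.4, -2.6]
opening: 0.0201
```

Run:
```python
from kin import *
o=bot.get_obs();print(o['time'],o['ee_pos'].round(4),o['wrist_force'].round(1),o['q'].round(1))
c=bot.camera('side')
img=cv2.resize(c['color'][:,:,::-1],None,fx=4,fy=4,interpolation=cv2.INTER_CUBIC)
cv2.imwrite('pics/side8.png',img[640:1230,574:1274])
c=bot.camera('scene')
img=cv2.resize(c['color'][:,:,::-1],None,fx=4,fy=4,interpolation=cv2.INTER_CUBIC)
cv2.imwrite('pics/scene8.png',img[540:1130,825:1525])
```

```text
9.2 [0.436  0.0418 0.1668] [ 0.1  0.4 -2.6] [  9.3 -10.6 -14.3  87.1  -6.4  99.7]
```

View pics/side8.png

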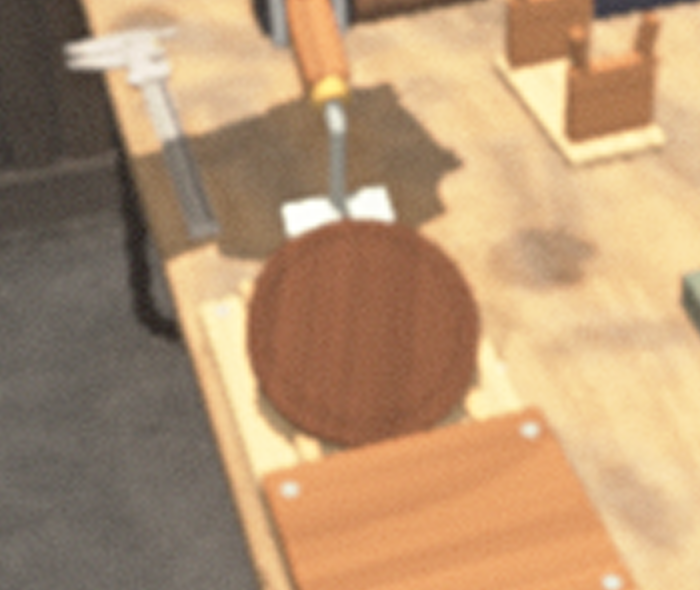

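View pics/scene8.png

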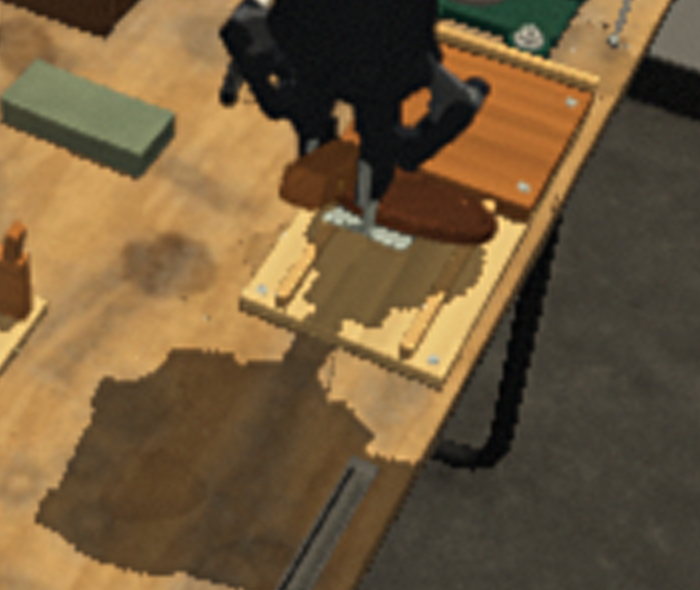

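The disc tilts about 28° with its front against the step. I continue.

Emit:
servo_tool([
  [[-11.2,0,-8.3,0,0.07,0],[-11.4,0,-8.2,0,0.07,0],[-11.4,0,-8.2,0,0.07,0],[-11.5,0,-8.3,0,0.07,0],[-11.6,0,-8.4,0,0.069,0]],
])

```text
time: 9.8
ee_pos: [0.4351, -0.0143, 0.2038]
tcp_rot: [-180.0, -13.6, 89.9]
wrist_force: [0.1, 0.7, -2.6]
opening: 0.0203
```

Emit:
servo_tool([
  [[-11.5,0,-8.9,0,0.07,0],[-11.5,0,-8.9,0,0.07,0],[-11.6,0,-8.9,0,0.07,0],[-11.6,0,-8.8,0,0.07,0],[0,0,0,0,0,0]],
])

```text
time: 10.3
ee_pos: [0.435, -0.0709, 0.2201]
tcp_rot: [-179.7, -29.6, 89.6]
wrist_force: [0.0, 0.7, -1.9]
opening: 0.0205
```

Run:
```python
from kin import *
o=bot.get_obs();print(o['time'],o['ee_pos'].round(4),o['wrist_force'].round(1),o['q'].round(1))
for n in ('side','scene'):
    c=bot.camera(n)
    img=cv2.resize(c['color'][:,:,::-1],None,fx=4,fy=4,interpolation=cv2.INTER_CUBIC)
    if n=='side': cv2.imwrite('pics/side9.png',img[640:1230,574:1274])
    else: cv2.imwrite('pics/scene9.png',img[440:1030,825:1525])
```

```text
10.3 [ 0.435  -0.0709  0.2201] [ 0.   0.7 -1.9] [-24.9  -0.8  -3.5 100.9  26.6  62.2]
```

View pics/side9.png

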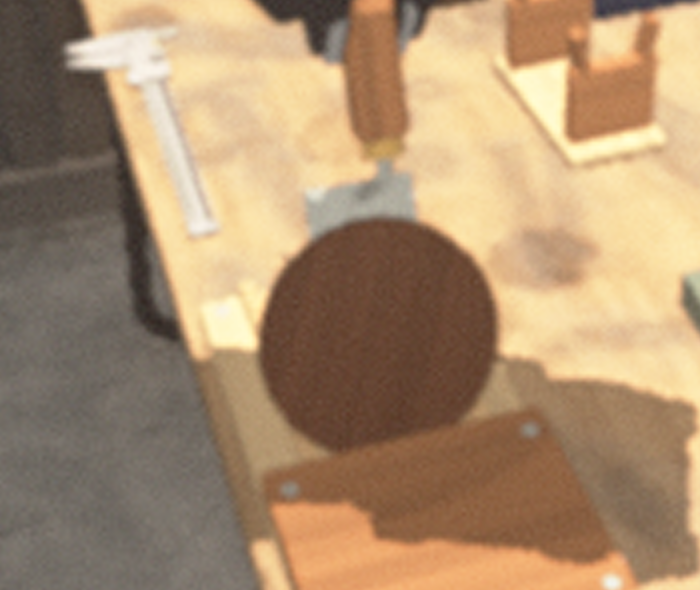

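View pics/scene9.png

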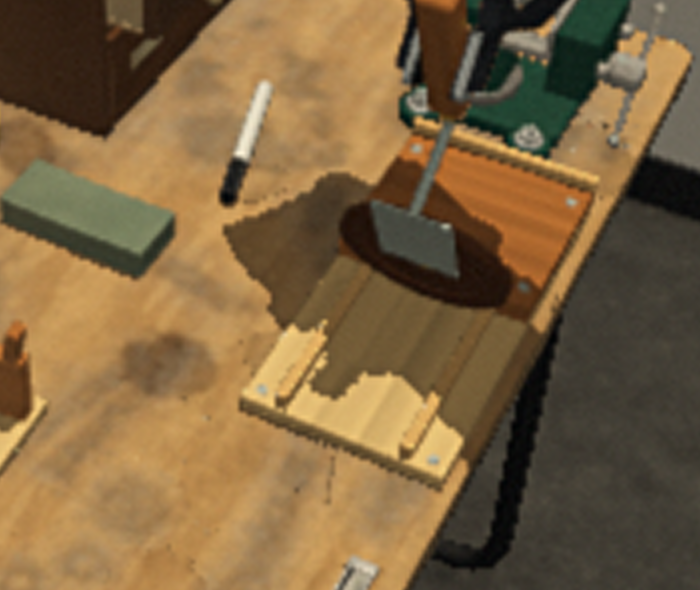

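Emit:
servo_tool([
  [[-11.6,0,-8.9,0,0.07,0],[-11.7,0,-8.9,0,0.069,0],[-11.7,0,-8.9,0,0.07,0],[-7.3,0,-5.7,0,0.044,0],[-5.8,0,-4.6,0,0.035,0]],
])

```text
time: 10.9
ee_pos: [0.4349, -0.1298, 0.2231]
tcp_rot: [-179.9, -46.0, 89.8]
wrist_force: [-0.3, 0.1, -1.5]
opening: 0.0206
```

Emit:
servo_tool([
  [[-5.8,0,-4.5,0,0.035,0],[-5.9,0,-4.6,0,0.035,0],[-5.8,0,-4.6,0,0.034,0],[0,0,0,0,0,0]],
])

```text
time: 11.3
ee_pos: [0.4348, -0.1517, 0.2185]
tcp_rot: [-179.7, -52.0, 89.7]
wrist_force: [0.4, 0.0, -0.8]
opening: 0.0204
```

Run:
```python
from kin import *
o=bot.get_obs();print(o['time'],o['ee_pos'].round(4),o['wrist_force'].round(1),o['q'].round(1))
for n in ('side','scene'):
    c=bot.camera(n)
    img=cv2.resize(c['color'][:,:,::-1],None,fx=4,fy=4,interpolation=cv2.INTER_CUBIC)
    if n=='side': cv2.imwrite('pics/side10.png',img[640:1230,574:1274])
    else: cv2.imwrite('pics/scene10.png',img[440:1030,825:1525])
P,_=fitP(D);q=o['q']
th=np.radians(87);pc,Rc=tool_from_spat(spat_R(BYAW,th),b2w(spat_pose(th)))
m,mR=cur();print('cmd-meas',((pc-m)*1000).round(1),Ro.from_matrix(mR.T@Rc).as_rotvec().round(3))
E=np.array([.005,.028]);o90=spat_pose(np.pi/2)
for d,fx in [(88.5,0),(90,0),(91.5,0),(93,0),(94.5,0),(96,0),(97,2),(98,5),(98.5,9),(98.5,14),(98.5,20)]:
    th=np.radians(d)
    if d<=90: os=spat_pose(th)
    else:
        de=th-np.pi/2;v=o90-E;os=E+np.array([v[0]*np.cos(de)+v[1]*np.sin(de),-v[0]*np.sin(de)+v[1]*np.cos(de)])
    os=os+[fx/1000,0]
    g,Rg=tool_from_spat(spat_R(BYAW,th),b2w(os))
    r,pc,Rc=rows(pc,Rc,g,Rg,n=1);q,er=ik(g,Rg,q,P)
    print(d,json.dumps(r[0]),(os*1000).round(),q.round(1).tolist() ,round(er,2))
```

```text
11.3 [ 0.4348 -0.1517  0.2185] [ 0.4  0.  -0.8] [-39.7  19.5   8.7 118.5  37.3  36.7]
cmd-meas [-0.1 -0.1  0.2] [-0.002  0.002  0.   ]
88.5 [-4.4, -0.0, -3.5, -0.0, 0.026, -0.0] [ 40. 222.] [-40.5, 20.4, 9.1, 119.9, 37.8, 35.1] 0.0
90 [-4.3, -0.0, -3.4, 0.0, 0.026, 0.0] [ 45. 221.] [-41.2, 21.9, 10.0, 121.2, 38.2, 33.4] 0.0
91.5 [-4.0, -0.0, -3.3, 0.0, 0.027, -0.0] [ 50. 220.] [-41.9, 23.5, 10.8, 122.5, 38.5, 31.8] 0.0
93 [-3.9, -0.0, -3.2, 0.0, 0.026, -0.0] [ 55. 219.] [-42.5, 25.0, 11.7, 123.8, 38.9, 30.2] 0.0
94.5 [-4.0, -0.0, -3.3, 0.0, 0.026, -0.0] [ 60. 217.] [-43.1, 26.5, 12.5, 125.1, 39.1, 28.6] 0.0
96 [-3.9, -0.0, -3.2, -0.0, 0.026, -0.0] [ 65. 216.] [-43.7, 28.1, 13.4, 126.4, 39.4, 27.1] 0.0
97 [-3.6, 0.0, -4.0, -0.0, 0.018, -0.0] [ 70. 215.] [-44.2, 29.3, 14.2, 127.4, 39.4, 25.9] 0.0
98 [-4.1, -0.0, -4.8, -0.0, 0.017, -0.0] [ 76. 214.] [-44.7, 30.7, 15.2, 128.5, 39.4, 24.8] 0.0
98.5 [-3.1, 0.0, -4.6, 0.0, 0.009, -0.0] [ 82. 213.] [-45.2, 31.6, 16.1, 129.2, 39.3, 24.1] 0.0
98.5 [-2.2, -0.0, -4.5, 0.0, -0.0, -0.0] [ 87. 213.] [-45.5, 32.2, 16.8, 129.6, 39.0, 23.8] 0.0
98.5 [-2.7, -0.0, -5.4, 0.0, -0.0, -0.0] [ 93. 213.] [-45.9, 32.9, 17.7, 130.0, 38.7, 23.5] 0.0
```

View pics/side10.png

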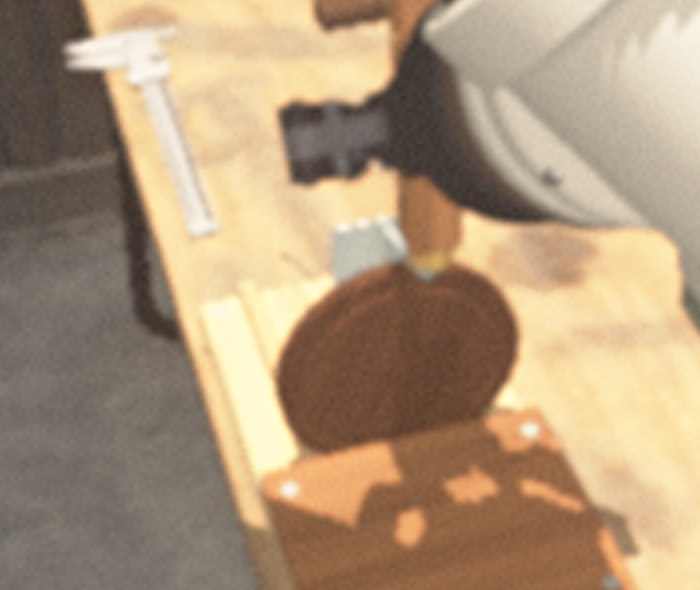

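View pics/scene10.png

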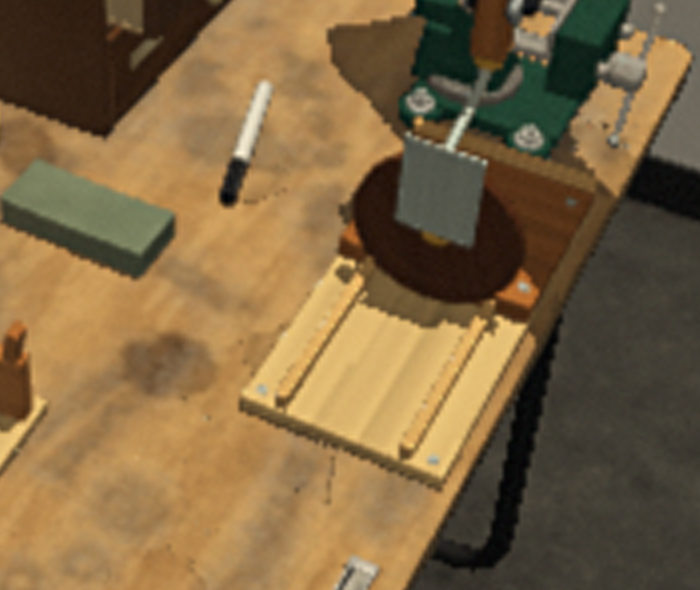

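The disc stands nearly vertical against the step, so I tip it gently past vertical.

Emit:
servo_tool([
  [[-4.4,0,-3.5,0,0.026,0],[-4.3,0,-3.4,0,0.026,0],[-4,0,-3.3,0,0.027,0],[-3.9,0,-3.2,0,0.026,0],[-4,0,-3.3,0,0.026,0]],
])

```text
time: 11.9
ee_pos: [0.4346, -0.1783, 0.2121]
tcp_rot: [-180.0, -59.6, 89.7]
wrist_force: [-0.3, 0.0, -1.0]
opening: 0.0204
```

Emit:
servo_tool([
  [[-3.9,0,-3.2,0,0.026,0],[0,0,0,0,0,0],[0,0,0,0,0,0]],
])

```text
time: 12.2
ee_pos: [0.4346, -0.1827, 0.2104]
tcp_rot: [-179.9, -61.0, 89.7]
wrist_force: [0.0, 1.1, -1.1]
opening: 0.0203
```

Run:
```python
from kin import *
o=bot.get_obs();print(o['time'],o['ee_pos'].round(4),o['wrist_force'].round(1),o['q'].round(1))
for n in ('side','scene'):
    c=bot.camera(n)
    img=cv2.resize(c['color'][:,:,::-1],None,fx=4,fy=4,interpolation=cv2.INTER_CUBIC)
    if n=='side': cv2.imwrite('pics/side11.png',img[640:1230,574:1274])
    else: cv2.imwrite('pics/scene11.png',img[440:1030,825:1525])
```

```text
12.2 [ 0.4346 -0.1827  0.2104] [ 0.   1.1 -1.1] [-43.8  28.8  13.9 126.3  39.3  27.1]
```

View pics/side11.png

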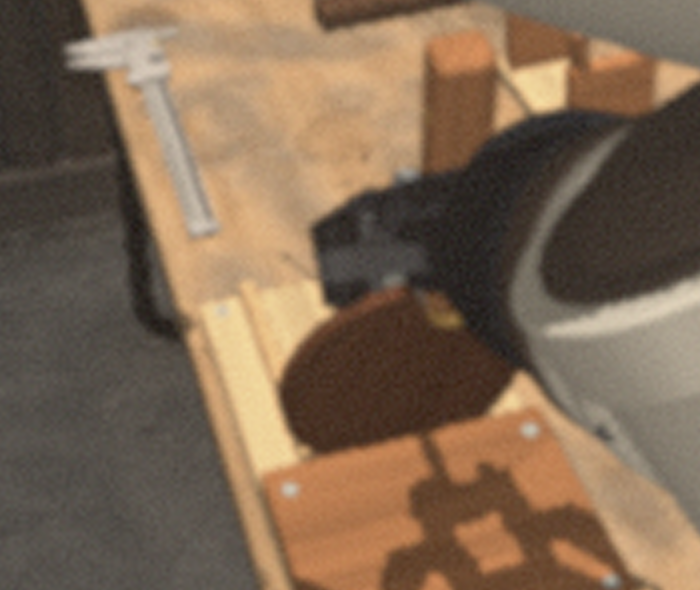

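View pics/scene11.png

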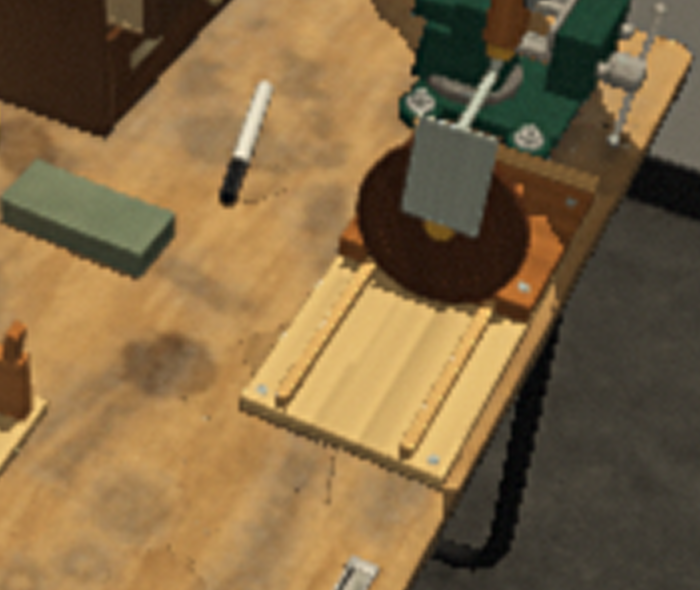

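Emit:
servo_tool([
  [[-1.9,0,-3.5,0,0,0],[-1.9,0,-3.5,0,0.005,0],[-1.9,0,-3.5,0,0,0],[-1.9,0,-3.5,0,0,0],[0,0,0,0,0,0]],
])

```text
time: 12.8
ee_pos: [0.4346, -0.1989, 0.2108]
tcp_rot: [-180.0, -61.2, 89.8]
wrist_force: [-0.7, -0.6, -0.2]
opening: 0.0206
```

Emit:
servo_tool([
  [[0,0,0,0,0,0],[0,0,0,0,0,0],[0,0,0,0,0,0]],
])

```text
time: 13.1
ee_pos: [0.4346, -0.1983, 0.2109]
tcp_rot: [-180.0, -61.2, 89.8]
wrist_force: [0.0, 0.3, -1.9]
opening: 0.0207
```

Run:
```python
from kin import *
o=bot.get_obs();print(o['time'],o['ee_pos'].round(4),o['wrist_force'].round(1),o['q'].round(1))
for n in ('side','scene'):
    c=bot.camera(n)
    img=cv2.resize(c['color'][:,:,::-1],None,fx=4,fy=4,interpolation=cv2.INTER_CUBIC)
    if n=='side': cv2.imwrite('pics/side12.png',img[640:1230,574:1274])
    else: cv2.imwrite('pics/scene12.png',img[440:1030,825:1525])
```

```text
13.1 [ 0.4346 -0.1983  0.2109] [ 0.   0.3 -1.9] [-44.8  30.6  16.3 127.6  38.6  26. ]
```

View pics/side12.png

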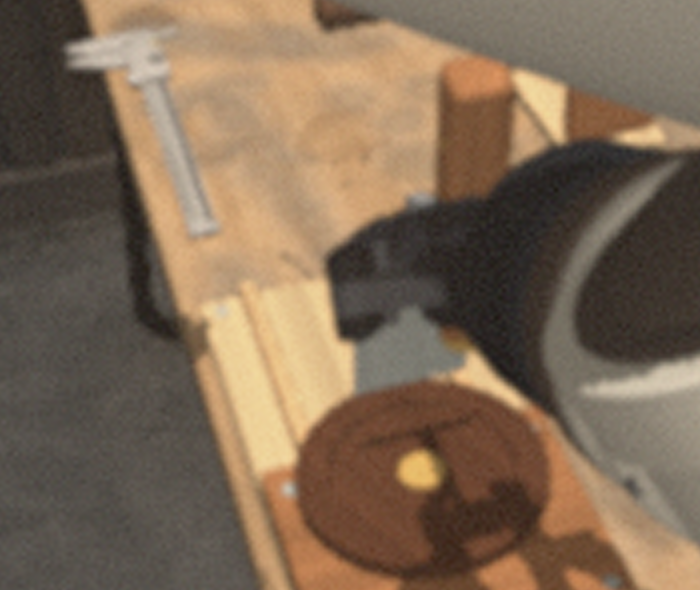

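View pics/scene12.png

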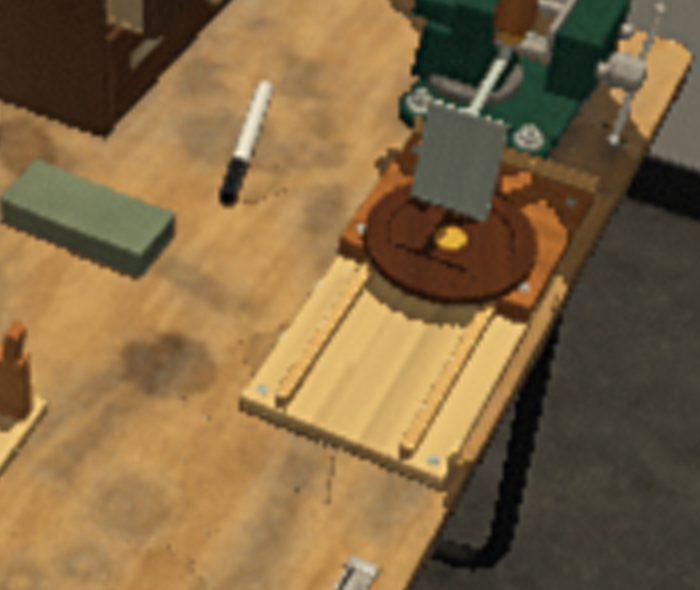

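Flipped: the brass dot is up and the disc lies on the raised half. Now I retreat upward and plan the return.

Run:
```python
from kin import *
P,_=fitP(D);pc,Rc=cur();q=bot.get_obs()['q']
Msp=tool_from_spat(np.eye(3),np.zeros(3))
def spat(p,R): # spatula pose from tool
    Rs=R@Msp[1].T;return p-Rs@Msp[0],Rs
g,Rg=tool_from_spat(spat_R(SYAW,0),np.array([*SP,.060]))
wps=[(pc+np.array([0,.01,.07]),Rc,25,.14,'up'),
 (*tool_from_spat(spat_R(BYAW,0),b2w(np.array([-.190,.17]))),30,.11,'untilt'),
 (g+[0,0,.075],Rg,30,.1,'over rest'),(g+[0,0,.0],Rg,15,.1,'down')]
for a,b,v,w,n in wps:
    p0,R0=pc.copy(),Rc.copy()
    r,pc,Rc=rows(pc,Rc,a,b,vmm=v,wr=w);print(n);show(r)
    p,R=p0,R0
    for k in r:
        p=p+R@np.array(k[:3])/1000;R=R@Ro.from_rotvec(k[3:]).as_matrix();qo=q;q,er=ik(p,R,q,P)
        s,Rs=spat(p,R);t=s+Rs@np.array([.15,0,-.05]);h=s+Rs@np.array([.08,0,-.05])
        print('  dq',np.abs(q-qo).max().round(1),'er',round(er,2),'q',q.round(0).tolist(),'tip',(t*1000).round(0).tolist(),'org',(s*1000).round(0).tolist())
```

```text
up
[[[22.1, -0, -8.3, 0, 0, 0], [22.0, -0, -8.3, 0, 0, 0], [22.1, -0, -8.3, 0, 0, 0]]]
  dq 2.3 er 0.0 q [-45.0, 29.0, 17.0, 130.0, 39.0, 26.0] tip [435.0, -119.0, 96.0] org [435.0, -185.0, 239.0]
  dq 1.8 er 6.14 q [-44.0, 27.0, 17.0, 131.0, 39.0, 27.0] tip [435.0, -116.0, 119.0] org [435.0, -182.0, 263.0]
  dq 2.0 er 14.78 q [-44.0, 25.0, 17.0, 131.0, 40.0, 28.0] tip [435.0, -113.0, 142.0] org [435.0, -179.0, 286.0]
untilt
[[[2.5, 0, 17.7, -0, -0.105, 0], [4.3, 0, 17.3, -0, -0.105, 0], [6.2, 0, 16.7, 0, -0.105, 0], [7.8, 0, 16.1, 0, -0.105, 0], [9.5, 0, 15.1, 0, -0.105, 0]]]
[[[11.0, 0.1, 14.0, 0, -0.105, 0], [12.4, -0, 12.8, 0, -0.105, 0], [13.7, -0, 11.4, 0, -0.105, 0], [14.9, -0, 10, 0, -0.105, 0], [15.8, -0, 8.3, 0, -0.105, 0]]]
[[[16.5, -0, 6.6, 0, -0.105, 0], [17.2, 0, 4.9, 0, -0.105, 0], [17.6, 0, 3.0, 0, -0.105, 0], [17.8, 0, 1.1, 0, -0.105, 0], [17.8, 0, -0.7, 0, -0.105, 0]]]
[[[17.7, 0, -2.5, 0, -0.105, 0]]]
  dq 4.2 er 0.0 q [-42.0, 22.0, 17.0, 128.0, 38.0, 33.0] tip [435.0, -111.0, 129.0] org [435.0, -162.0, 279.0]
  dq 6.1 er 0.0 q [-39.0, 17.0, 13.0, 122.0, 36.0, 39.0
[... 2699 characters left out ...]
 [7.1, 0, 10.2, 0, 0, 0]]]
[[[7.2, 0.1, 10.3, 0, 0, 0]]]
  dq 1.3 er 0.0 q [25.0, 28.0, 19.0, 96.0, -32.0, 116.0] tip [632.0, -14.0, 73.0] org [624.0, 136.0, 123.0]
  dq 1.3 er 0.0 q [25.0, 28.0, 18.0, 95.0, -32.0, 116.0] tip [632.0, -14.0, 60.0] org [624.0, 136.0, 110.0]
  dq 1.3 er 0.0 q [25.0, 28.0, 17.0, 93.0, -32.0, 116.0] tip [632.0, -14.0, 48.0] org [624.0, 136.0, 98.0]
  dq 1.3 er 0.0 q [25.0, 29.0, 16.0, 92.0, -32.0, 116.0] tip [632.0, -14.0, 35.0] org [624.0, 136.0, 85.0]
  dq 1.3 er 0.0 q [25.0, 29.0, 15.0, 91.0, -32.0, 116.0] tip [632.0, -14.0, 23.0] org [624.0, 136.0, 73.0]
  dq 1.3 er 0.0 q [25.0, 29.0, 14.0, 90.0, -32.0, 116.0] tip [632.0, -14.0, 10.0] org [624.0, 136.0, 60.0]
```

Run:
```python
from kin import *
P,_=fitP(D);pc,Rc=cur();q=bot.get_obs()['q']
Msp=tool_from_spat(np.eye(3),np.zeros(3))
def spat(p,R):
    Rs=R@Msp[1].T;return p-Rs@Msp[0],Rs
wps=[(*tool_from_spat(spat_R(BYAW,np.radians(70)),b2w(np.array([.040,.260]))),20,.08,'up'),
 (*tool_from_spat(spat_R(BYAW,0),b2w(np.array([-.190,.17]))),32,.12,'untilt')]
for a,b,v,w,n in wps:
    p0,R0=pc.copy(),Rc.copy()
    r,pc,Rc=rows(pc,Rc,a,b,vmm=v,wr=w);print(n);show(r)
    p,R=p0,R0
    for k in r:
        p=p+R@np.array(k[:3])/1000;R=R@Ro.from_rotvec(k[3:]).as_matrix();qo=q;q,er=ik(p,R,q,P)
        s,Rs=spat(p,R);t=s+Rs@np.array([.15,0,-.05]);h=s+Rs@np.array([.08,0,-.05])
        print('  dq',np.abs(q-qo).max().round(1),'er',round(er,2),'q',q.round(1).tolist(),'tip',(t*1000).round(0).tolist(),'org',(s*1000).round(0).tolist())
```

```text
up
[[[10.4, 0, 2.0, -0, -0.076, 0], [10.4, 0, 1.2, -0, -0.077, 0], [10.6, 0.1, 0.4, -0, -0.076, 0], [10.5, -0, -0.5, -0, -0.076, 0], [10.5, -0, -1.2, -0, -0.077, 0]]]
[[[10.3, 0, -2.0, -0, -0.076, 0]]]
  dq 4.4 er 0.0 q [-43.7, 26.3, 14.5, 124.8, 37.4, 29.9] tip [435.0, -127.0, 75.0] org [435.0, -182.0, 223.0]
  dq 4.0 er 0.0 q [-42.4, 22.6, 13.3, 121.9, 36.0, 33.9] tip [435.0, -131.0, 79.0] org [435.0, -175.0, 231.0]
  dq 3.9 er 0.0 q [-40.9, 19.0, 12.2, 119.2, 34.4, 37.8] tip [435.0, -136.0, 83.0] org [435.0, -168.0, 238.0]
  dq 3.8 er 0.0 q [-39.3, 15.6, 11.2, 116.7, 32.5, 41.6] tip [435.0, -141.0, 89.0] org [435.0, -161.0, 245.0]
  dq 3.8 er 0.0 q [-37.5, 12.3, 10.2, 114.4, 30.3, 45.4] tip [435.0, -146.0, 95.0] org [435.0, -154.0, 253.0]
  dq 3.7 er 0.0 q [-35.6, 9.2, 9.3, 112.2, 27.9, 49.1] tip [435.0, -152.0, 102.0] org [435.0, -147.0, 260.0]
untilt
[[[13.5, 0, 18.3, 0, -0.111, 0], [15.4, 0, 16.7, 0, -0.111, 0], [17.2, 0, 14.8, 0, -0.111, 0], [18.7, 0, 12.9, 0, -0.111, 0], [20, 0, 10.7, 0, -0.111, 0]]]
[[[21.1, 0, 8.4, 0, -0.111, 0], [21.9, 0, 6.1, 0, -0.111, 0], [22.4, 0, 3.6,
[... 596 characters left out ...]
7] tip [435.0, -128.0, 86.0] org [435.0, -41.0, 218.0]
  dq 6.7 er 0.0 q [-1.9, -11.5, -9.4, 91.9, -3.2, 88.3] tip [435.0, -121.0, 88.0] org [435.0, -20.0, 210.0]
  dq 6.8 er 0.0 q [4.8, -11.1, -10.3, 91.6, -9.5, 95.1] tip [435.0, -113.0, 92.0] org [435.0, 1.0, 202.0]
  dq 6.9 er 0.0 q [11.3, -9.4, -10.4, 92.3, -15.6, 102.0] tip [435.0, -104.0, 97.0] org [435.0, 21.0, 194.0]
  dq 7.0 er 0.0 q [17.4, -6.5, -9.8, 93.8, -21.2, 108.9] tip [435.0, -93.0, 104.0] org [435.0, 42.0, 186.0]
  dq 7.1 er 0.0 q [23.0, -2.5, -8.4, 96.2, -26.2, 116.0] tip [435.0, -81.0, 112.0] org [436.0, 62.0, 178.0]
  dq 7.1 er 0.0 q [28.0, 2.5, -6.4, 99.5, -30.4, 123.1] tip [435.0, -67.0, 120.0] org [436.0, 83.0, 170.0]
```

Emit:
servo_tool([
  [[10.4,0,2,0,-0.076,0],[10.4,0,1.2,0,-0.077,0],[10.6,0,0.4,0,-0.076,0],[10.5,0,-0.5,0,-0.076,0],[10.5,0,-1.2,0,-0.077,0]],
])

```text
time: 13.7
ee_pos: [0.4346, -0.1645, 0.2521]
tcp_rot: [180.0, -39.2, 89.8]
wrist_force: [-0.1, 1.4, -0.6]
opening: 0.0209
```

Emit:
servo_tool([
  [[10.3,0,-2,0,-0.076,0],[13.5,0,18.3,0,-0.111,0],[15.4,0,16.7,0,-0.111,0],[17.2,0,14.8,0,-0.111,0],[18.7,0,12.9,0,-0.111,0]],
])

```text
time: 14.2
ee_pos: [0.4348, -0.0713, 0.2312]
tcp_rot: [179.8, -9.3, 89.8]
wrist_force: [-0.3, 0.4, -1.1]
opening: 0.0201
```

Emit:
servo_tool([
  [[20,0,10.7,0,-0.111,0],[21.1,0,8.4,0,-0.111,0],[21.9,0,6.1,0,-0.111,0],[22.4,0,3.6,0,-0.112,0],[22.7,0,1,0,-0.111,0]],
])

```text
time: 14.7
ee_pos: [0.4351, 0.0367, 0.1952]
tcp_rot: [179.8, 22.5, 89.8]
wrist_force: [0.2, 0.0, -2.1]
opening: 0.0203
```

Emit:
servo_tool([
  [[22.7,0,-1.5,0,-0.111,0],[22.3,0,-3.9,0,-0.111,0],[0,0,0,0,0,0],[0,0,0,0,0,0]],
])

```text
time: 15.1
ee_pos: [0.4352, 0.0795, 0.1792]
tcp_rot: [-179.8, 35.0, 90.0]
wrist_force: [1.4, -0.7, 0.0]
opening: 0.0208
```

Run:
```python
from kin import *
o=bot.get_obs();print(o['time'],o['ee_pos'].round(4),o['tcp_rot'].round(2),o['wrist_force'].round(1),o['q'].round(1),o['opening'])
for n in ('side','scene'):
    c=bot.camera(n)
    import pickle;pickle.dump(c,open(n+'13.pkl','wb'))
    img=cv2.resize(c['color'][:,:,::-1],None,fx=4,fy=4,interpolation=cv2.INTER_CUBIC)
    if n=='side': cv2.imwrite('pics/side13.png',img[640:1230,574:1274])
    else: save('scene13',c)
    r=bot.look_for(c,'disc');print(r[:2])
pc,Rc=cur()
g,Rg=tool_from_spat(spat_R(SYAW,0),np.array([*SP,.060]))
r,pc,Rc=rows(pc,Rc,g+[0,0,.075],Rg,vmm=30);show(r)
```

```text
15.1 [0.4352 0.0795 0.1792] [-179.81   35.01   90.05] [ 1.4 -0.7  0. ] [ 28.    2.9  -6.1  99.4 -30.3 123.1] 0.02077155053781953
[{'rect': [324.8, 261.8, 55.9, 50.0], 'confidence': 0.73}, {'rect': [214.7, 253.2, 68.0, 51.1], 'confidence': 0.6}]
[{'rect': [308.1, 153.8, 32.6, 30.6], 'confidence': 0.72}]
[[[9.5, 26.9, -0.3, -0.005, -0, -0.007], [9.3, 27.0, -0.1, -0.004, -0, -0.007], [9.1, 27.1, -0, -0.005, -0.001, -0.007], [8.9, 27.1, 0.1, -0.004, 0, -0.007], [8.7, 27.2, 0.2, -0.005, -0, -0.007]]]
[[[8.6, 27.2, 0.3, -0.004, -0, -0.006], [8.3, 27.3, 0.4, -0.005, -0, -0.007]]]
```

View pics/side13.png

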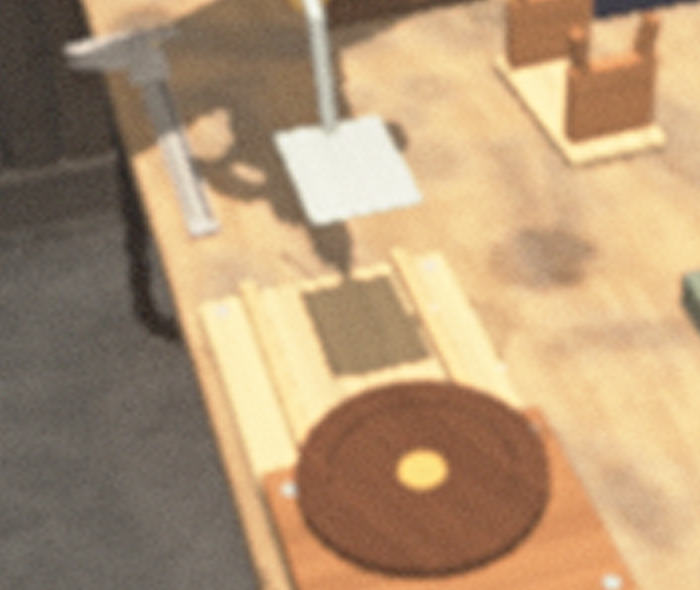

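View pics/scene13.png

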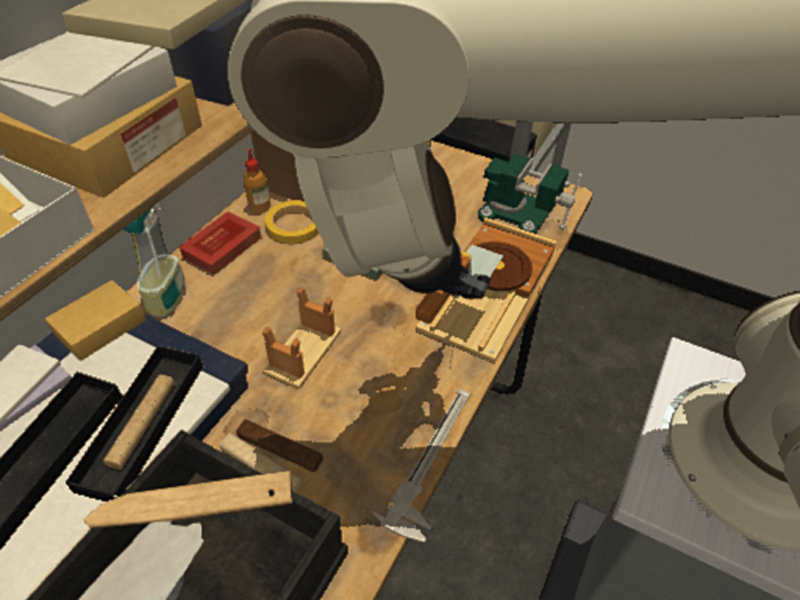

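Emit:
servo_tool([
  [[9.5,26.9,-0.3,-0.005,0,-0.007],[9.3,27,-0.1,-0.004,0,-0.007],[9.1,27.1,0,-0.005,0,-0.007],[8.9,27.1,0.1,-0.004,0,-0.007],[8.7,27.2,0.2,-0.005,0,-0.007]],
])

```text
time: 15.8
ee_pos: [0.5716, 0.1167, 0.1549]
tcp_rot: [180.0, 34.9, 92.1]
wrist_force: [-0.1, 1.0, -2.3]
opening: 0.0205
```

Emit:
servo_tool([
  [[8.6,27.2,0.3,-0.004,0,-0.006],[8.3,27.3,0.4,-0.005,0,-0.007],[0,0,0,0,0,0],[0,0,0,0,0,0],[0,0,0,0,0,0]],
])

```text
time: 16.3
ee_pos: [0.6239, 0.1326, 0.1446]
tcp_rot: [-180.0, 35.0, 93.1]
wrist_force: [-0.2, 0.1, -1.9]
opening: 0.0204
```

Run:
```python
from kin import *
from fit import pt
import pickle
o=bot.get_obs();print(o['time'],o['ee_pos'].round(4),o['tcp_rot'].round(2),o['wrist_force'].round(1),o['qd'].round(2))
pc,Rc=cur()
g,Rg=tool_from_spat(spat_R(SYAW,0),np.array([*SP,.060]))
print('to go (tool)',(Rc.T@(g-pc)*1000).round(1),Ro.from_matrix(Rc.T@Rg).as_rotvec().round(4))
for n in ('side','wrist'):
    c=bot.camera(n);img=cv2.resize(c['color'][:,:,::-1],None,fx=4,fy=4,interpolation=cv2.INTER_CUBIC)
    zz=o['ee_pos'][2]-.010
    Q=[proj(c,pt([*SP,SYAW,zz],np.array(X)/1000)) for X in [(150,-25,-50),(150,25,-50),(80,-25,-50),(80,25,-50),(-62,-11,20),(-62,11,20)]]
    Q+=[proj(c,pt([*SP,SYAW,.06],np.array(X)/1000)) for X in [(-54,-16,0),(-54,16,0)]]
    for q in Q: cv2.circle(img,tuple((q*4+2).astype(int)),3,(255,0,0),-1)
    cv2.imwrite(f'pics/{n}14.png',img[520:1110,900:1600] if n=='side' else img[200:1100,500:1500][::1,::1][:750,:800])
c=pickle.load(open('side13.pkl','rb'))
P=onz(c,((574+421)/4,(640+469)/4),.0345);d=P[:2]-BO
print('disc board',np.cos(BYAW)*d[0]+np.sin(BYAW)*d[1],-np.sin(BYAW)*d[0]+np.cos(BYAW)*d[1])
```

```text
16.3 [0.6239 0.1326 0.1446] [-179.96   34.98   93.05] [-0.2  0.1 -1.9] [ 0.47 -0.53 -0.29 -0.13 -0.05 -0.02]
to go (tool) [42.4  0.6 61.3] [-0.0001 -0.0004  0.0008]
disc board 0.03363371888551476 -0.00028957754807645044
```

View pics/side14.png

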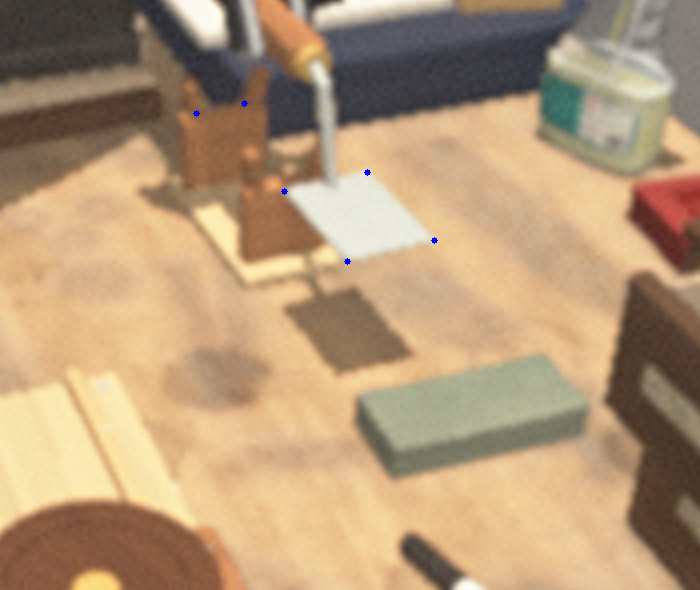

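View pics/wrist14.png

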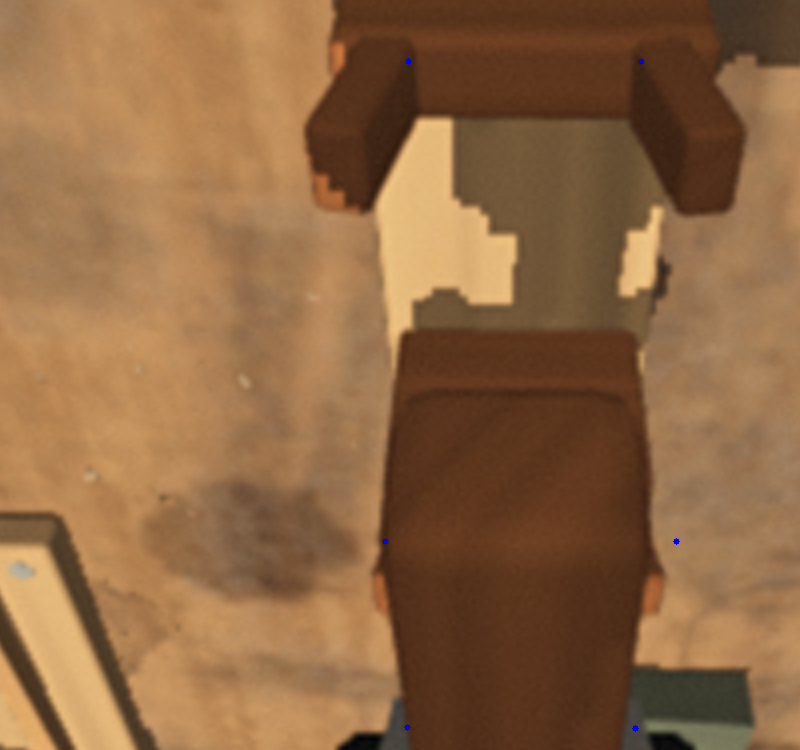

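Emit:
servo_tool([
  [[5.7,0.3,8.2,0,0,0],[11.4,0.3,16.4,0,0,0],[11.4,0,16.4,0,0,0],[6.8,0,9.8,0,0,0],[3.4,0,4.9,0,0,0]],
])

```text
time: 16.9
ee_pos: [0.624, 0.133, 0.0742]
tcp_rot: [-179.8, 35.0, 93.2]
wrist_force: [0.3, -0.6, -1.8]
opening: 0.0204
```

Emit:
servo_tool([
  [[2.3,0,3.3,0,0,0],[1.1,0,1.7,0,0,0],[0,0,0,0,0,0],[0,0,0,0,0,0]],
])

```text
time: 17.3
ee_pos: [0.625, 0.1333, 0.0703]
tcp_rot: [-180.0, 35.0, 93.1]
wrist_force: [-1.0, 0.5, -1.0]
opening: 0.0206
```

Run:
```python
from kin import *
o=bot.get_obs();print(o['time'],o['ee_pos'].round(4),o['tcp_rot'].round(2),o['wrist_force'].round(1),o['torque'].round(2))
pc,Rc=cur()
g,Rg=tool_from_spat(spat_R(SYAW,0),np.array([*SP,.060]))
print('to go (tool)',(Rc.T@(g-pc)*1000).round(1),Ro.from_matrix(Rc.T@Rg).as_rotvec().round(4))
for n in ('side','wrist'):
    c=bot.camera(n);save(n+'15',c)
    if n=='side':
        img=cv2.resize(c['color'][:,:,::-1],None,fx=4,fy=4,interpolation=cv2.INTER_CUBIC);cv2.imwrite('pics/side15.png',img[520:1110,900:1600])
```

```text
17.3 [0.625  0.1333 0.0703] [-179.98   34.99   93.12] [-1.   0.5 -1. ] [ 0.63 -0.01  0.08]
to go (tool) [-0.7 -0.6  0.9] [ 0.0008 -0.0002  0.0017]
```

View pics/side15.png

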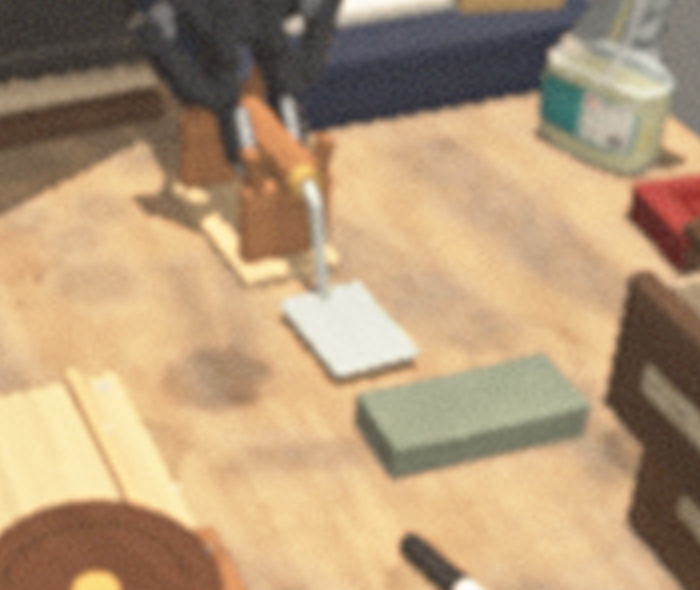

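View pics/wrist15.png

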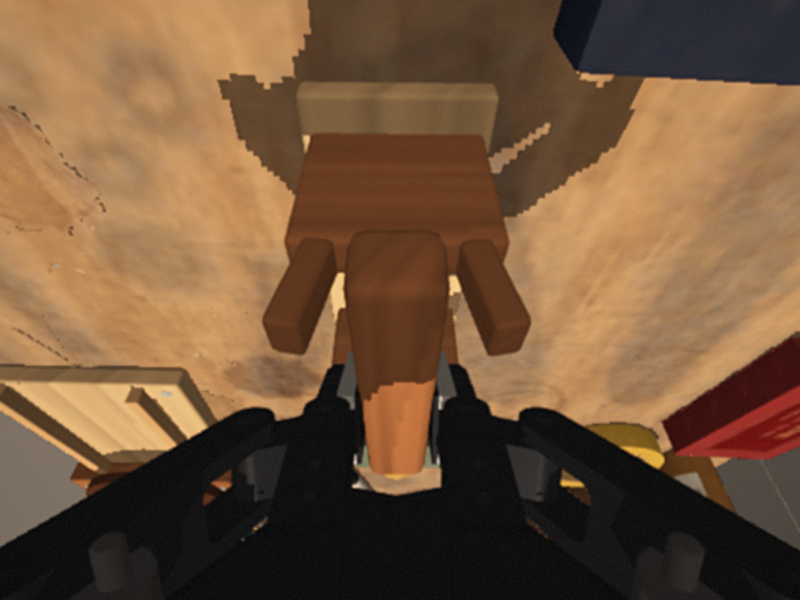

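The handle lies in both notches, and the view matches the one from before the lift. I release and retreat.

Emit:
servo_tool([
  [[0,0,0,0,0,0],[0,0,0,0,0,0],[0,0,0,0,0,0],[0,0,0,0,0,0],[0,0,0,0,0,0]],
], gripper=60, newtons=20)

```text
time: 17.9
ee_pos: [0.6247, 0.1332, 0.0697]
tcp_rot: [-179.9, 35.0, 93.2]
wrist_force: [-0.4, 0.8, 0.2]
opening: 0.0601
```

Emit:
servo_tool([
  [[0,0,-8,0,0,0],[0,0,-18,0,0,0],[0,0,-25,0,0,0],[0,0,-25,0,0,0],[0,0,-25,0,0,0]],
])

```text
time: 18.4
ee_pos: [0.6215, 0.1918, 0.1538]
tcp_rot: [-179.9, 35.0, 93.1]
wrist_force: [0.1, 1.2, -0.3]
opening: 0.0599
```

Emit:
servo_tool([
  [[0,0,-15,0,0,0],[0,0,0,0,0,0],[0,0,0,0,0,0],[0,0,0,0,0,0]],
])

```text
time: 18.8
ee_pos: [0.621, 0.1991, 0.1638]
tcp_rot: [-179.8, 35.0, 93.2]
wrist_force: [-0.2, -0.7, -0.6]
opening: 0.06
```

Run:
```python
from kin import *
from fit import pt
o=bot.get_obs();print(o['time'],o['ee_pos'].round(4),o['wrist_force'].round(1),o['opening'])
for n in ('side','wrist','scene'):
    c=bot.camera(n);img=cv2.resize(c['color'][:,:,::-1],None,fx=4,fy=4,interpolation=cv2.INTER_CUBIC)
    if n=='scene': save('scene16',c);continue
    Q=[proj(c,pt([*SP,SYAW,.06],np.array(X)/1000)) for X in [(150,-25,-50),(150,25,-50),(80,-25,-48),(80,25,-48),(-62,-11,20),(-62,11,20),(53,-11,20),(53,11,20)]]
    for q in Q: cv2.circle(img,tuple((q*4+2).astype(int)),3,(255,0,0),-1)
    cv2.imwrite(f'pics/{n}16.png',img[520:1110,800:1500] if n=='side' else img[400:1150,650:1450])
    if n=='side': cv2.imwrite('pics/side16b.png',img[820:1410,674:1374])
```

```text
18.8 [0.621  0.1991 0.1638] [-0.2 -0.7 -0.6] 0.06001271345819804
```

View pics/side16.png

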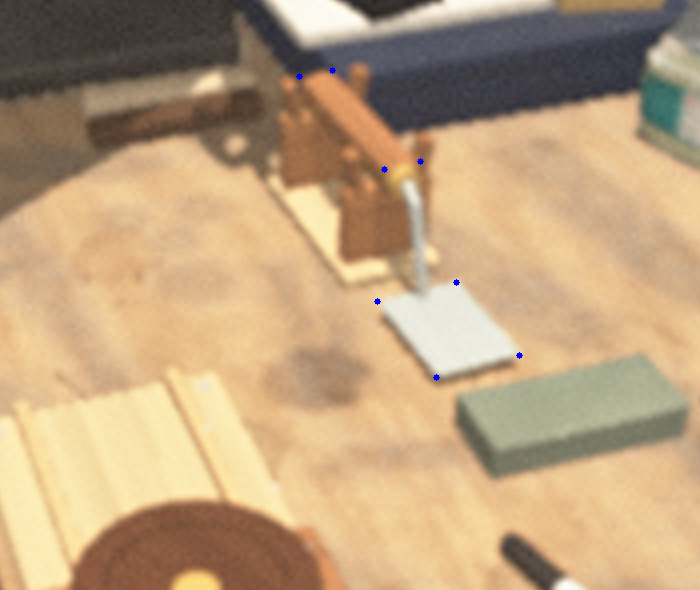

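View pics/wrist16.png

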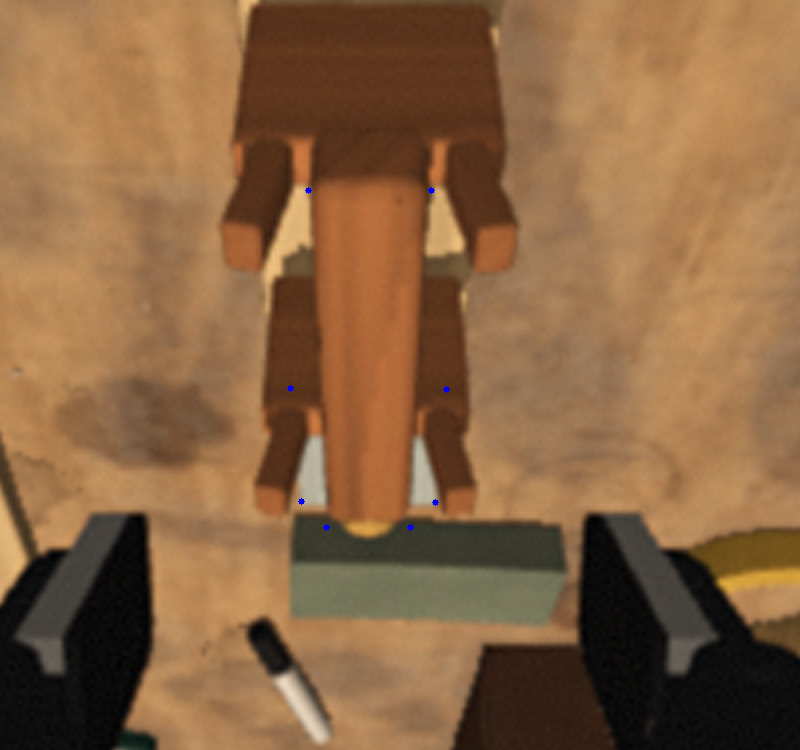

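View pics/side16b.png

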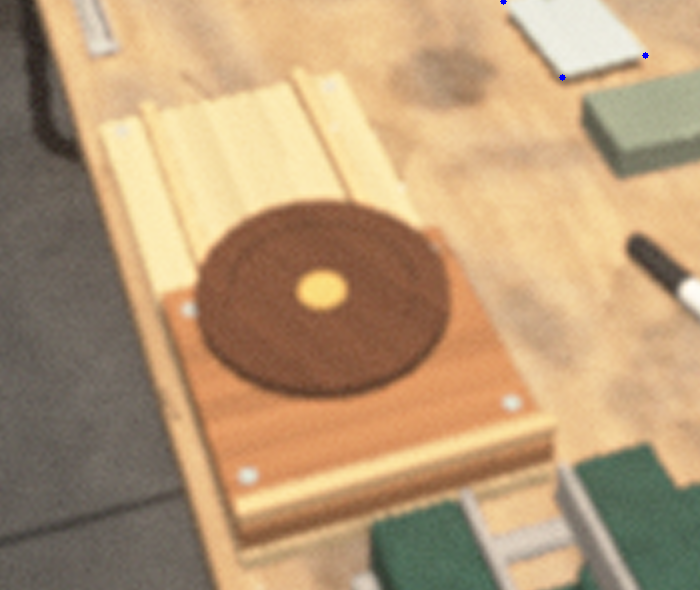

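View pics/scene16.png

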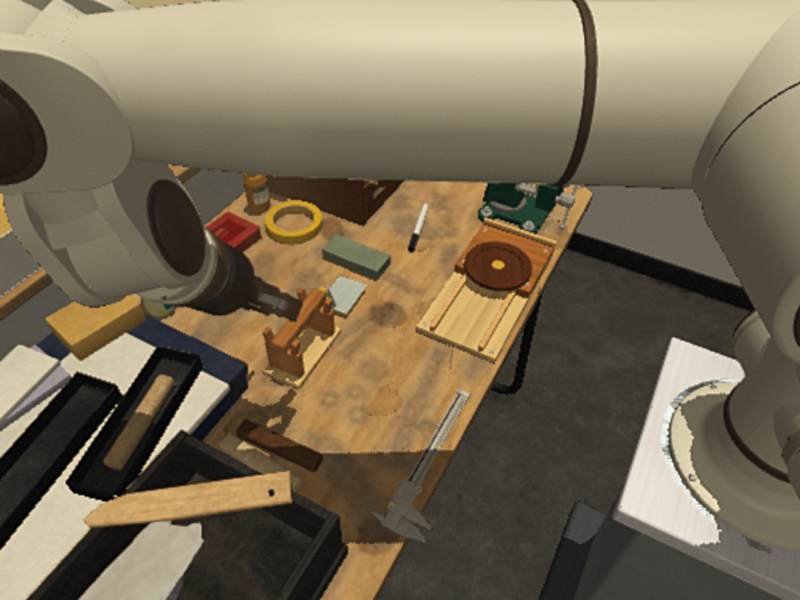

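Run:
```python
from h import *
print(bot.job_done()); print(bot.get_obs()['time'])
```

```text
the job is handed in; nothing more can be done
None
the job is handed in; nothing more can be done
```

The base is turned over and the job is handed in at about 19 s of the 48 s allowed; no verdict was reported.

**What I did:** I gripped the spatula in its rest and slid the blade under the base between the slats. I tilted the base up against the step to just past vertical, and a short forward push tipped it onto the raised half. Then I laid the spatula back in its notches, let go and backed the gripper away.

**Last checks:**
- **Base:** it lies flat by eye with the brass dot up, its centre at about board x = 34 mm and y = 0 mm (allowed 12 to 100 mm and ±45 mm).
- **Spatula:** in the side and wrist images it matches its original place in the rest to within a few millimetres, with the blade pointing the same way.
- **Robot:** the gripper is open and clear, and the wrist force is about 1 N or less.
- **Bystanders:** the marker, whetstone, caliper and dark blank look unmoved. The pale blank is in shadow and partly hidden, so I checked it less closely.

**Disagreement:** two camera fits of the board's position differed by about 4 mm along its length. I used the average.

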